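# Fetch the bezel block from behind the pots

### The arm

A 6-joint arm with a two-finger parallel gripper is mounted at the origin on the work surface. World frame = base frame: x ahead of the robot, y to its left, z up, the work surface at z = 0. Lengths are in m, angles in rad, forces in N, time in s.
With the tool pointing down it reaches from about 0.275 to 0.75 m from the base axis. Payload 10.2 kg.
Tool frame: the origin (TCP) lies midway between the tips of the shut fingers; the grasp point (between the pads) lies grip_point_offset behind it (grip_point_offset is the distance from the TCP to the grasp point, in m); z points along the fingers, y is the line along which they close (so a half turn about z gives the same grasp; the last joint's range is limited). The gripper opens to 88 mm and grips with 3 to 60 N. Pads are 18 mm wide; open, the fingers measure 123 mm over their backs; the gripper's body (75 mm by 187 mm) begins 45 mm behind the grasp point.
Start: joints at [-1.333, 0.313, 1.498, -0, 1.331, -0.223], TCP at [0.233, -0.47, 0.203] pointing down, gripper open.
Joint ranges: [-2.94, 2.94], [-0.97, 2.17], [0.19, 2.56], [-1.23, 4.37], [0.02, 3.11], [-2.88, 2.88]. Speed limits (rad/s): [2.39, 2.39, 3.01, 3.14, 3.14, 3.14].

### API

Orientations are given as a 3x3 rotation matrix whose columns are the frame's x, y, z axes.
In Python, from workcell import state, get_image, close_job, grip_point_offset gives the robot as it stands.
- The arm moves only by the tool send_rows, never from a script. Its argument "motion" is a list of rows, each a list of 4 numbers: the shift along the tool's x, y, z in units of 4 cm (1.0 is 4 cm), then the turn about the tool's z in units of pi rad (1.0 is pi rad). A call has 1 to 8 rows; each row shifts and turns the commanded pose from where the row before left it, along the tool's axes as they then stand; what a row does not reach is not made up. A row lasts 1/8 s, in which the tool goes at most 62.5 mm and 10.7 degrees, less where a joint would pass 70% of its speed; a pose out of reach is approached as far as the arm can. A call with a number of a shift or a turn outside -1 to 1 is refused whole. A call with a gripper value outside its range is refused whole. "gripper" is the opening, from 0 (shut) to 1 (fully open), set as the call begins (left out, the last holds). The fingers move at their own pace and stop on an object; "squeeze" is the grip in N (left out, the last holds). Time passes only in rows, so rows that do not move let the fingers close. It gives the time, the measured TCP pose, the force, the opening and the grip force at its end, in the units of the state.
- state(): the state, without advancing time (a new reading comes with each control period).
- get_image(name): name is "scene" or "side" or "wrist"; returns a dict with "pixels" (400x640x3 uint8, red, green, blue), "range_z" (400x640 float32, m along the optical axis (not along the pixel's ray), 0 where there is no reading), "K" (3x3 intrinsics, pixels), "rvec" (rotation vector, rad) and "tvec" (3), from world to camera coordinates, as OpenCV has them. Camera axes: x right, y down, z forward; pixel columns grow to the right and rows downward; lengths in m; the calibration is good to about 2 mm. A picture is of the moment at which its call begins.
- close_job(): hands the job in; it is judged then, once.
The state is a dict: "t": time; "joint_positions": joint angles; "dq": joint speeds; "effort": joint torques, N m; "ee_pos": TCP position; "tool_rot": TCP orientation; "ft_force": force on the tool from outside, world axes, zero at the start; "torque": the same for the moment, N m; "width": finger opening in m; "finger_force": force on a finger pad.
Only numpy, scipy, OpenCV 4.12 (cv2) and the standard library are available. Lean on these libraries where they do the work, as an engineer would, in place of code of your own. Each camera call takes 0.05 s, during which the arm holds its last target. There are 200 camera calls.

### The job

The steel bezel block lies behind the row of three pots (jar, tin and bottle) on the wooden stand: first set all three pots aside in the metal tray, standing upright, then lift the block out and lay it flat on the middle of the round rubber pad. After that put each pot back on the stand exactly where it stood at the start, in the same order. Keep the pots upright throughout, and leave the graver, the loupe and the ring clamp where they lie.

Things in the scene. Friction and masses are not known exactly. Their poses are not given: they have to be found in the camera images.
- jar_mid (a point): Round white plastic scrap jar with a wide black ribbed screw lid, standing on the stand: body 56 mm in diameter, lid 60 mm (its upper 16 mm), 62 mm tall, about 0.24 kg. The point is on its axis, half-way up (31 mm above its base); z up.
- tin_mid (a point): Round brass tin with a brass lid, standing on the stand: body 46 mm in diameter, lid 48 mm (its upper 18 mm), 60 mm tall, about 0.22 kg. The point is on its axis, half-way up (30 mm above its base); z up.
- bottle_mid (a point): Small amber glass oil bottle with a paper band and a small black cap, standing on the stand: body 42 mm in diameter up to 50 mm above its base, then a shoulder and a 24 mm wide cap, 76 mm tall, about 0.13 kg. The point is on its axis, half-way up (38 mm above its base); z up.
- block_mid (a point): Steel bezel block, a flat bar with a row of six round holes of falling size along it, lying on the bench beyond the pots, about parallel to their row: 38 mm (its x) by 132 mm (its y, the long way) by 22 mm high, about 0.65 kg. The point is its centre, 11 mm above its underside; z up. It can only be gripped across its 38 mm, and the pots stand in the way of the gripper's body until they are cleared.
- stand: Fixed shallow dark wooden stand under the row of pots: 84 mm (x) by 236 mm (y, along the row), floor 8 mm above the bench, inside a rim 5 mm wide and 12 mm above the bench. Origin at the centre of its underside, on the bench. The pots stand in a row along its y, about 72 mm apart, the middle one near its centre; the row's order varies. The block lies about 100 mm beyond its origin along its x.
- tray: Fixed shallow bare-metal tray at one side (left or right), where the pots are set aside: 280 mm (x, the long way) by 130 mm (y) outside, floor 4 mm above the bench, walls 4 mm thick and 14 mm high. Origin at the centre of its underside, on the bench. All three pots fit in a line along its x, 80 mm apart.
- pad: Fixed round black rubber hammering pad at the other side: 144 mm in diameter, its top 15 mm above the bench. Origin at the centre of its underside, on the bench. The block is to lie on its middle, any way round.
- graver: Bystander: hand graver with a mushroom-shaped wooden handle, lying between the robot and the stand, 115 mm long (its y) and 31 mm high. Origin on the bench below its middle. To be left alone.
- loupe: Bystander: black eye loupe, 38 mm in diameter and 30 mm high, standing at the back left. Origin at the centre of its underside. To be left alone.
- clamp: Bystander: wooden ring clamp with a brass band, 120 mm (its x) by 28 mm by 22 mm, lying at the back right. Origin at the centre of its underside. To be left alone.
Mind the look-alikes: they are no part of the job. Several things have the shape of the pad; the one meant has the colours described above. Leave any turquoise look-alike of the part that bears tin_mid alone.

How it is judged:
By the outcome, as a careful person would: the job done as asked, in the order asked, and still so for the second after the job is handed in, with the robot touching nothing.
It also fails if it takes over 144 s, if anything falls off the work surface, if the arm or the gripper's body presses on something with over 40 N, if the wrist force passes 120 N, or if a joint passes its speed limit or range.

## Working session

There is one attempt and no reset: what is moved stays moved. The work goes in short steps, Python scripts to look and compute and a tool call to move; the robot and the scene stay as the last step left them, time stands still between calls to the robot, and variables do not carry over. Pictures are saved under pics/ and viewed, at most 14 in all, crops included, and the job is handed in when it is done.

Besides the shell and the picture viewer there is one more tool, called by a JSON object that holds its "api" and its "payload". send_rows: Moves the arm, as the interface text tells. Its arguments: {"type":"object","properties":{"motion":{"type":"array","items":{"type":"array","items":{"type":"number"}}},"gripper":{"type":"number"},"squeeze":{"type":"number"}},"required":["motion"]}

```bash
mkdir -p pics; ls; python3 - <<'E'
from workcell import *
import cv2
s=state(); print(s, grip_point_offset)
for n in ("scene","side"):
    im=get_image(n); cv2.imwrite(f"pics/{n}0.png",im["pixels"][:,:,::-1]); print(n,im["K"].tolist(),im["rvec"],im["tvec"])
E
```

```text
pics
{'t': 0.0, 'joint_positions': array([-1.33339887e+00,  3.13458747e-01,  1.49842008e+00, -4.01151886e-06,
        1.33100686e+00, -2.23365699e-01]), 'dq': array([ 0.00057129, -0.00078119,  0.00179982, -0.00181093,  0.00111041,
       -0.00024798]), 'effort': array([-6.90098909e-05, -4.02212548e+01, -2.52272648e+01,  6.94391993e-02,
        3.52429796e-02, -1.24086655e-04]), 'ee_pos': array([ 0.23336652, -0.46996064,  0.20256303]), 'tool_rot': array([[ 8.95713054e-01,  4.44632466e-01, -3.07875967e-04],
       [ 4.44632483e-01, -8.95712218e-01,  1.25585517e-03],
       [ 2.82625716e-04, -1.26177753e-03, -9.99999164e-01]]), 'ft_force': array([ 0.59378172, -0.27587043, -0.24735504]), 'torque': array([ 0.01704915, -0.00365848, -0.01818798]), 'finger_force': 0.0, 'width': 0.08841207124786797} 0.0187
scene [[447.88831626668724, 0.0, 319.09385751792445], [0.0, 447.88831626668724, 207.4122054209061], [0.0, 0.0, 1.0]] [ 0.92939244  2.30542692 -1.25228986] [ 0.36361372 -0.12860065  1.45386334]
side [[402.18906747536596, 0.0, 323.6341537509793], [0.0, 402.18906747536596, 195.75082633844306], [0.0, 0.0, 1.0]] [ 0.69936466 -2.44085312  1.30389443] [0.35659701 0.20278542 0.80058458]
```

View pics/scene0.png

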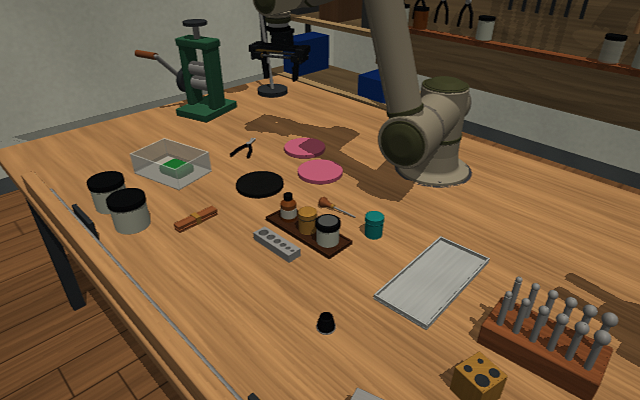

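View pics/side0.png

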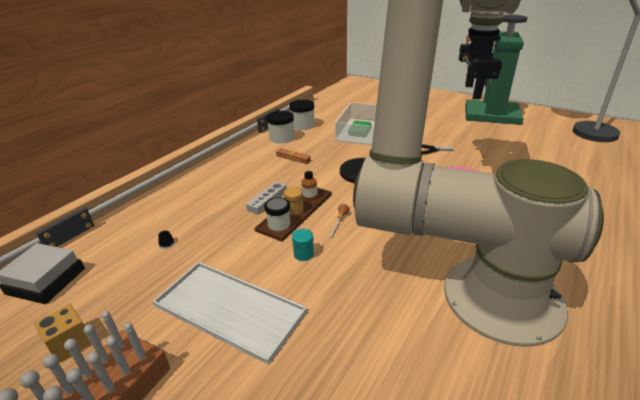

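The scene view shows bottle (288,207), tin (308,220) and jar (328,231) on the stand, and the block at (277,243). The black pad is at (260,184), the tray at (432,282) and the turquoise look-alike at (374,225). The side view agrees.

```bash
cat > h.py <<'E'
from workcell import *
import numpy as np, cv2
def cloud(n):
    im=get_image(n); z=im["range_z"]; K=im["K"]; R=cv2.Rodrigues(im["rvec"])[0]
    v,u=np.mgrid[:400,:640]
    p=np.stack([(u-K[0,2])/K[0,0]*z,(v-K[1,2])/K[1,1]*z,z],-1)
    w=(p-im["tvec"].ravel())@R
    w[z==0]=np.nan
    return im,w
def circ(P):
    A=np.c_[2*P[:,:2],np.ones(len(P))]; s=np.linalg.lstsq(A,(P[:,:2]**2).sum(1),rcond=None)[0]
    return s[:2],np.sqrt(s[2]+s[0]**2+s[1]**2)
def sel(w,c,r,z0,z1):
    return w[(np.hypot(w[...,0]-c[0],w[...,1]-c[1])<r)&(w[...,2]>z0)&(w[...,2]<z1)]
def rect(P):
    return cv2.minAreaRect((P[:,:2]*1000).astype(np.float32))
E
python3 - <<'E'
from h import *
np.set_printoptions(precision=4,suppress=True)
for n,px in (("scene",dict(bottle=(288,196),tin=(308,210),jar=(328,219),block=(277,243),pad=(260,184),tray=(432,282),turq=(374,215),grav=(325,202),loupe=(326,318),clamp=(196,218))),("side",dict(bottle=(309,175),tin=(293,192),jar=(277,206),block=(267,197),pad=(355,170),tray=(230,310),turq=(303,235),grav=(343,210),loupe=(165,236),clamp=(293,156)))):
    im,w=cloud(n); print(n)
    for k,(u,v) in px.items(): print(k,w[v,u],im["pixels"][v,u])
    c={k:w[v,u] for k,(u,v) in px.items()}
    for k,h in (("bottle",.084),("tin",.068),("jar",.070),("turq",.06)):
        P=sel(w,c[k],.045,h-.003,h+.003); 
        if k=="bottle": P=sel(w,c[k],.03,h-.003,h+.003)
        if len(P)>5: print(k,len(P),circ(P),(P.max(0)+P.min(0))/2,np.ptp(P,0), cv2.minEnclosingCircle((P[:,:2]*1000).astype(np.float32)))
    P=sel(w,c["block"],.1,.019,.025);print("block",len(P),rect(P[P[:,0]>c["jar"][0]+.03]))
    P=sel(w,c["pad"],.1,.012,.018);print("pad",len(P),cv2.minEnclosingCircle((P[:,:2]*1000).astype(np.float32)))
    P=sel(w,c["tray"],.18,.011,.017);print("traywall",len(P),rect(P))
    P=sel(w,c["tin"],.135,.0105,.0135);print("standrim",len(P),rect(P))
    P=sel(w,c["grav"],.07,.006,.04);print("grav",len(P),rect(P))
E
```

```text
scene
bottle [ 0.5326 -0.0862  0.0813] [ 9 10 10]
tin [ 0.5262 -0.0176  0.0677] [154 109  45]
jar [0.5205 0.0477 0.07  ] [76 75 72]
block [ 0.6325 -0.0137  0.0227] [113 111 105]
pad [ 0.4783 -0.282   0.0138] [16 16 15]
tray [0.4588 0.3144 0.0026] [157 155 147]
turq [0.416  0.1052 0.0607] [ 23 114 106]
grav [ 0.4188 -0.0656  0.0225] [126  71  38]
loupe [0.7077 0.231  0.0092] [2 1 2]
clamp [ 0.7161 -0.2457  0.0213] [82 56 24]
bottle 35 (array([ 0.5289, -0.091 ]), np.float64(0.008474331184272148)) [ 0.5283 -0.0921  0.0833] [0.022  0.023  0.0044] ((529.0237426757812, -91.9981689453125), 12.424638748168945)
tin 131 (array([ 0.5266, -0.0065]), np.float64(0.020397483535441)) [ 0.5295 -0.0067  0.0673] [0.0447 0.0661 0.0045] ((524.7244262695312, -6.232445240020752), 33.57933807373047)
jar 272 (array([0.5249, 0.0514]), np.float64(0.021646863076380293)) [0.5247 0.0508 0.0699] [0.0605 0.0618 0.0058] ((523.9088134765625, 50.34946060180664), 31.47679328918457)
turq 124 (array([0.4132, 0.1061]), np.float64(0.015395108747135428)) [0.4125 0.1058 0.0596] [0.0443 0.0444 0.0051] ((413.48931884765625, 10
[... 1522 characters left out ...]
91211)
turq 230 (array([0.413 , 0.1031]), np.float64(0.01662629939817723)) [0.4141 0.1012 0.06  ] [0.0469 0.0482 0.0059] ((414.6459655761719, 101.59640502929688), 24.453540802001953)
block 351 ((627.8711547851562, -27.75775909423828), (41.87674331665039, 133.78829956054688), 0.9411285519599915)
pad 373 ((492.904296875, -291.6883850097656), 72.38867950439453)
traywall 976 ((444.1359558105469, 366.370849609375), (281.5534362792969, 249.39694213867188), 3.568352222442627)
standrim 327 ((538.101318359375, -31.284439086914062), (237.231689453125, 226.26405334472656), 53.975303649902344)
grav 148 ((401.3635559082031, -47.582279205322266), (28.88077735900879, 85.14717864990234), 22.168495178222656)
```

{"api": "send_rows", "payload": {"motion": [[0.6,-0.5,-0.5,0],[0.6,-0.5,-0.5,0],[0.6,-0.5,-0.5,0],[0.6,-0.5,-0.5,0],[0.6,-0.5,-0.5,0],[0.6,-0.5,-0.5,0],[0.6,-0.5,-0.5,0],[0.6,-0.5,-0.5,0]], "gripper": 1}}

```text
t: 1.2
ee_pos: [0.3345, -0.2405, 0.3637]
tool_rot: [[0.896, 0.445, -0.0], [0.445, -0.896, 0.0], [-0.0, -0.0, -1.0]]
ft_force: [-0.8, 0.0, -0.2]
width: 0.0884
finger_force: 0.0
```

{"api": "send_rows", "payload": {"motion": [[0.7,-0.5,-0.1,0],[0.7,-0.5,-0.1,0],[0.7,-0.5,-0.1,0],[0.7,-0.5,-0.1,0],[0.7,-0.5,-0.1,0],[0.7,-0.5,-0.1,0],[0.3,-0.5,0,0],[0,0,0,0]]}}

```text
t: 2.2
ee_pos: [0.4332, -0.0352, 0.3871]
tool_rot: [[0.895, 0.447, -0.0], [0.447, -0.895, 0.0], [-0.0, -0.0, -1.0]]
ft_force: [-0.3, -0.3, -1.3]
width: 0.0879
finger_force: 0.0
```

{"api": "send_rows", "payload": {"motion": [[0,0,0,-0.055],[0,0,0,-0.055],[0,0,0,-0.055],[0,0,0,-0.055],[0,0,0,-0.055],[0,0,0,-0.055],[0,0,0,-0.023],[0,0,0,0]]}}

```text
t: 3.2
ee_pos: [0.4331, -0.037, 0.387]
tool_rot: [[0.003, 1.0, -0.0], [1.0, -0.003, -0.0], [-0.0, -0.0, -1.0]]
ft_force: [-0.3, 0.3, -1.0]
width: 0.0883
finger_force: 0.0
```

```bash
python3 - <<'E'
from h import *
s=state(); print(s["ee_pos"],s["joint_positions"])
im=get_image("wrist"); cv2.imwrite("pics/w1.png",im["pixels"][:,:,::-1])
R=cv2.Rodrigues(im["rvec"])[0]; print("cam",-R.T@im["tvec"].ravel(),R)
E
```

```text
[ 0.43310788 -0.03695848  0.38702503] [-3.55838687e-01  4.71362811e-02  1.34870308e+00 -2.09703456e-04
  1.74592843e+00 -3.53093700e-01]
cam [0.43377314 0.03885292 0.56769978] [[ 0.9999947  -0.00251886  0.00206067]
 [-0.00300899 -0.95684046  0.29059813]
 [ 0.00123976 -0.29060279 -0.95684298]]
```

View pics/w1.png

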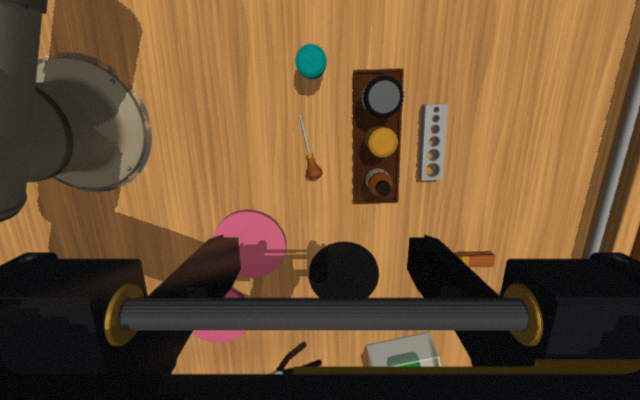

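The wrist view shows bottle (379,182), tin (382,142) and jar (382,97). The block is at (433,142), the pad at (343,270), the graver at (310,150) and the turquoise tin at (311,61).

```bash
cat >> h.py <<'E'
def cast(im,uv,z):
    K=im["K"];R=cv2.Rodrigues(im["rvec"])[0];c=-R.T@im["tvec"].ravel()
    d=np.c_[(uv-K[[0,1],[2,2]])/K[0,0],np.ones(len(uv))]@R
    return c+d*((z-c[2])/d[:,2])[:,None]
def comp(w,c,r,z0,z1):   # largest connected blob of pixels in a z slab near c
    m=((np.hypot(w[...,0]-c[0],w[...,1]-c[1])<r)&(w[...,2]>z0)&(w[...,2]<z1)).astype(np.uint8)
    n,l,s,_=cv2.connectedComponentsWithStats(m,connectivity=4)
    k=1+np.argmax(s[1:,4]); return np.argwhere(l==k)[:,::-1].astype(float)
def meas(n,seeds):
    im,w=cloud(n); print(n)
    for k,(x,y,r,z0,z1,zp,kind) in seeds.items():
        try: P=cast(im,comp(w,(x,y),r,z0,z1),zp)
        except Exception as e: print(k,e); continue
        if kind=="c":
            (a,b),rr=cv2.minEnclosingCircle((P[:,:2]*1000).astype(np.float32))
            print(k,"enc",round(a,1),round(b,1),"r",round(rr,1),"mean",(P.mean(0)[:2]*1000).round(1),"bb",((P.max(0)+P.min(0))[:2]*500).round(1),"n",len(P))
        else: print(k,np.round(np.hstack(rect(P)),1),"n",len(P))
E
python3 - <<'E'
from h import *
S=dict(bottle=(.53,-.093,.03,.078,.09,.084,"c"),tin=(.527,-.0205,.033,.064,.074,.068,"c"),jar=(.526,.0495,.036,.066,.076,.070,"c"),
 turq=(.413,.105,.05,.054,.07,.06,"c"),pad=(.48,-.29,.09,.010,.020,.015,"c"),block=(.628,-.027,.09,.016,.028,.022,"r"),tray=(.443,.32,.22,.009,.02,.014,"r"),grav=(.405,-.046,.08,.006,.04,.012,"r"),stand=(.527,-.02,.15,.006,.0175,.012,"r"))
for n in ("wrist","scene","side"): meas(n,S)
E
```

```text
wrist
bottle enc 531.6 -93.0 r 12.2 mean [531.5 -93.1] bb [531.4 -93.3] n 168
tin enc 530.4 -20.9 r 23.5 mean [530.4 -21. ] bb [530.6 -20.6] n 649
jar enc 527.3 48.3 r 31.2 mean [527.3  48.8] bb [527.3  48.5] n 1267
turq enc 415.8 101.0 r 23.5 mean [415.9 101.4] bb [416.4 101.1] n 816
pad enc 475.3 -294.1 r 71.5 mean [ 475.1 -287.1] bb [ 475.  -283.8] n 3154
block [628.4 -28.2  39.9 131.9   2.4] n 1311
tray attempt to get argmax of an empty sequence
grav [405.4 -54.5  29.1  84.6  22.7] n 325
stand [530.  -23.6  84.2 235.1   1.6] n 3300
scene
bottle enc 532.5 -87.4 r 15.4 mean [531.9 -88.4] bb [532.3 -88.4] n 47
tin enc 531.6 -15.1 r 23.8 mean [531.9 -14.6] bb [531.7 -14.2] n 143
jar enc 527.0 53.9 r 32.5 mean [526.9  53.9] bb [528.1  53.2] n 304
turq enc 419.0 109.4 r 25.8 mean [417.9 109.1] bb [418.2 109.3] n 170
pad enc 473.7 -288.0 r 74.2 mean [ 475.7 -287.8] bb [ 474.5 -288.4] n 911
block [628.  -22.5  42.8 137.2   1.9] n 491
tray [449.5 312.6 284.7 131.3   3.8] n 680
grav [413.2 -53.  102.5  39.2  83.3] n 136
stand [530.9 -17.7  89.2 239.9   1.7] n 897
side
bottle enc 528.7 -90.5 r 15.8 mean [528.7 -91.1] bb [528.7 -91.3] n 46
tin enc 526.8 -18.8 r 24.4 mean [526.9 -18.5] bb [527.4 -18.5] n 153
jar enc 525.7 50.5 r 33.1 mean [525.  50.] bb [525.4  50. ] n 314
turq enc 410.6 105.0 r 26.2 mean [411.3 105. ] bb [411.3 105. ] n 255
pad enc 473.1 -292.5 r 76.6 mean [ 471.2 -291.9] bb [ 472.6 -293.8] n 929
block [624.9 -26.5  46.5 140.    1.7] n 409
tray [446.5 309.1 283.3 133.3   4. ] n 1131
grav [402.5 -47.7  30.3 130.4  22.5] n 157
stand [526.4 -21.9  89.6 242.8   1.4] n 951
```

{"api": "send_rows", "payload": {"motion": [[0,0,0,-0.01],[0.52,0.6,1,0],[0.52,0.6,1,0],[0.52,0.6,1,0],[0.52,0.6,1,0],[0,0,1,0],[0,0,1,0],[0,0,0.8,0]]}}

```text
t: 4.4
ee_pos: [0.5263, 0.0501, 0.1135]
tool_rot: [[-0.032, 1.0, -0.001], [1.0, 0.032, 0.0], [0.0, -0.001, -1.0]]
ft_force: [1.1, 0.2, -0.5]
width: 0.0884
finger_force: 0.0
```

{"api": "send_rows", "payload": {"motion": [[0,0,0,0],[0,0,0,0]]}}

```text
t: 4.65
ee_pos: [0.5274, 0.0499, 0.1165]
tool_rot: [[-0.031, 1.0, 0.002], [1.0, 0.031, -0.0], [-0.0, 0.002, -1.0]]
ft_force: [-1.0, 0.0, 0.3]
width: 0.0879
finger_force: 0.0
```

```bash
cat >> h.py <<'E'
def delta(x,y,z):  # tool-axis shift in move units to a world TCP target
    s=state(); return (s["tool_rot"].T@(np.array([x,y,z])-s["ee_pos"])/.04).round(2)
E
python3 - <<'E'
from h import *
print(delta(.527,.049,.0415))
im=get_image("wrist"); cv2.imwrite("pics/w2.png",im["pixels"][:,:,::-1])
E
```

```text
[-0.02 -0.02  1.88]
```

View pics/w2.png

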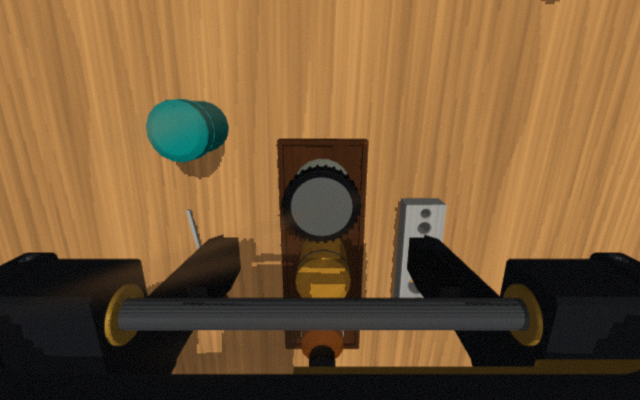

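The jar lid is at (321,203), centred between the fingers (about column 322), so I lower and grip.

{"api": "send_rows", "payload": {"motion": [[0,0,0.7,0],[0,0,0.7,0],[0,0,0.48,0],[0,0,0,0],[0,0,0,0]]}}

```text
t: 5.32
ee_pos: [0.5276, 0.0499, 0.0414]
tool_rot: [[-0.031, 1.0, 0.002], [1.0, 0.031, -0.0], [-0.0, 0.002, -1.0]]
ft_force: [0.3, 0.1, 0.7]
width: 0.0882
finger_force: 0.0
```

{"api": "send_rows", "payload": {"motion": [[0,0,0,0],[0,0,0,0],[0,0,0,0],[0,0,0,0],[0,0,0,0],[0,0,0,0]], "gripper": 0, "squeeze": 25}}

```text
t: 6.08
ee_pos: [0.5266, 0.0499, 0.0399]
tool_rot: [[-0.03, 1.0, -0.0], [1.0, 0.03, -0.0], [-0.0, -0.0, -1.0]]
ft_force: [-0.5, 0.7, 0.4]
width: 0.0305
finger_force: 0.0
```

```bash
python3 - <<'E'
from h import *
s=state();print(s)
im=get_image("side"); cv2.imwrite("pics/s2.png",cv2.resize(im["pixels"][100:280,180:420,::-1],None,fx=3,fy=3))
E
```

```text
{'t': 6.075, 'joint_positions': array([-1.27089400e-01,  5.09065320e-01,  1.67665232e+00, -1.94090199e-05,
        9.55943352e-01, -1.57481581e-01]), 'dq': array([ 0.00043666, -0.00021908,  0.00036862,  0.00037942,  0.00145044,
        0.00083737]), 'effort': array([ 5.60859880e-04, -4.39467609e+01, -2.02408040e+01,  6.01695827e-02,
        2.76849268e-02,  1.06255827e-04]), 'ee_pos': array([0.52664818, 0.04994696, 0.03990226]), 'tool_rot': array([[-3.03986930e-02,  9.99537851e-01, -6.98006397e-05],
       [ 9.99537853e-01,  3.03986926e-02, -7.06433153e-06],
       [-4.93921856e-06, -6.99831280e-05, -9.99999998e-01]]), 'ft_force': array([-0.50302924,  0.74988269,  0.36353208]), 'torque': array([-0.08101643, -0.06040057,  0.04466094]), 'finger_force': 0.0, 'width': 0.030452280013775673}
```

View pics/s2.png

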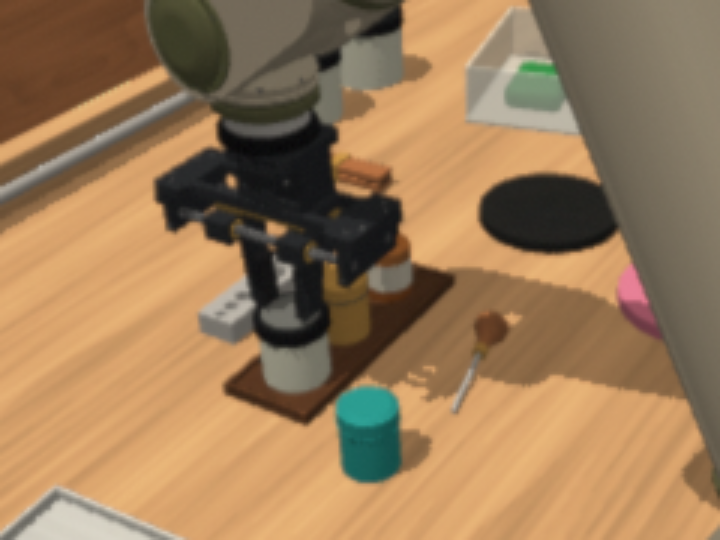

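```bash
python3 - <<'E'
from h import *
for n in ("side","scene"):
    im,w=cloud(n)
    for z in np.arange(.06,.2,.01):
        P=sel(w,(.527,.03),.08,z-.005,z+.005)
        if len(P): print(n,round(z,3),len(P),P.min(0)[:2].round(3),P.max(0)[:2].round(3),np.median(P,0)[:2].round(3))
    K=im["K"];e=state()["ee_pos"]
    for q in (e,e+[0,0,.0187]): print(cv2.projectPoints(q.reshape(1,3),im["rvec"],im["tvec"],K,None)[0].ravel())
    cv2.imwrite(f"pics/{n}3.png",cv2.resize(im["pixels"][150:300,220:420,::-1],None,fx=4,fy=4,interpolation=cv2.INTER_CUBIC))
E
```

```text
side 0.06 129 [ 0.496 -0.036] [0.547 0.079] [0.511 0.048]
side 0.07 301 [ 0.495 -0.035] [0.556 0.079] [0.523 0.054]
side 0.08 47 [0.5   0.041] [0.552 0.063] [0.54  0.058]
side 0.09 64 [0.499 0.042] [0.554 0.062] [0.527 0.058]
side 0.1 70 [0.498 0.041] [0.554 0.064] [0.541 0.058]
side 0.11 68 [0.497 0.04 ] [0.557 0.063] [0.512 0.058]
side 0.12 84 [0.495 0.04 ] [0.557 0.064] [0.541 0.057]
side 0.13 28 [0.495 0.046] [0.56  0.064] [0.549 0.06 ]
side 0.14 40 [0.483 0.038] [0.606 0.084] [0.548 0.052]
side 0.15 132 [0.462 0.041] [0.605 0.087] [0.525 0.079]
side 0.16 268 [0.46  0.022] [0.607 0.087] [0.524 0.075]
side 0.17 97 [0.467 0.023] [0.593 0.081] [0.523 0.068]
side 0.18 459 [0.448 0.015] [0.607 0.079] [0.502 0.061]
side 0.19 139 [0.485 0.026] [0.541 0.077] [0.497 0.071]
side 0.2 125 [0.486 0.03 ] [0.544 0.077] [0.502 0.069]
[277.00707357 214.13687757]
[276.33845019 207.90282653]
scene 0.06 156 [ 0.503 -0.041] [0.557 0.082] [0.544 0.047]
scene 0.07 237 [ 0.495 -0.032] [0.556 0.081] [0.536 0.059]
scene 0.08 53 [0.501 0.043] [0.549 0.066] [0.513 0.061]
scene 0.09 75 [0.501 0.042] [0.551 0.067] [0.535 0.06 ]
scene 0.1 70 [0.498 0.043] [0.553 0.067] [0.514 0.06 ]
scene 0.11 59 [0.499 0.046] [0.554 0.066] [0.543 0.061]
scene 0.12 55 [0.496 0.048] [0.555 0.066] [0.54  0.062]
scene 0.13 25 [0.494 0.042] [0.564 0.065] [0.506 0.062]
scene 0.14 35 [0.449 0.04 ] [0.565 0.088] [0.506 0.066]
scene 0.15 142 [0.461 0.033] [0.588 0.089] [0.527 0.081]
scene 0.16 243 [0.46  0.028] [0.589 0.09 ] [0.545 0.077]
scene 0.17 115 [0.459 0.034] [0.582 0.084] [0.548 0.07 ]
scene 0.18 412 [0.449 0.022] [0.606 0.08 ] [0.549 0.06 ]
scene 0.19 127 [0.483 0.031] [0.543 0.079] [0.534 0.073]
scene 0.2 110 [0.483 0.033] [0.543 0.078] [0.535 0.071]
[326.7425561  230.50881364]
[326.81042874 224.25415391]
```

View pics/scene3.png

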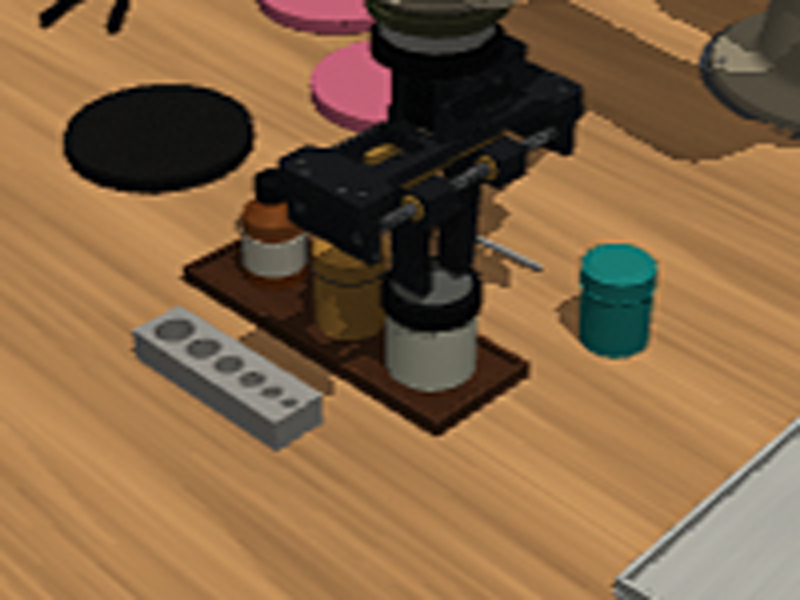

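```bash
python3 - <<'E'
from h import *
im,w=cloud("wrist"); s=state(); print(s["ee_pos"],s["width"])
z=im["range_z"]; print("valid",(z>0).mean())
R=cv2.Rodrigues(im["rvec"])[0];print("cam",-R.T@im["tvec"].ravel())
P=w.reshape(-1,3)
for a in np.arange(.0,.2,.01):
    m=(np.hypot(P[:,0]-.527,P[:,1]-.05)<.07)&(abs(P[:,2]-a)<.005)
    if m.sum(): print(round(a,3),m.sum(),P[m].min(0).round(3),P[m].max(0).round(3))
cv2.imwrite("pics/w4.png",im["pixels"][:,:,::-1])
E
```

```text
[0.52665421 0.04994986 0.03991365] 0.014496693778055634
valid 0.99602734375
cam [0.52480296 0.12569598 0.22059375]
0.0 10176 [ 0.457  0.002 -0.003] [0.597 0.12  0.005]
0.01 5681 [0.485 0.018 0.005] [0.57  0.095 0.015]
0.02 228 [0.502 0.06  0.015] [0.552 0.076 0.025]
0.03 267 [ 0.503 -0.006  0.025] [0.549 0.076 0.035]
0.04 243 [ 0.505 -0.002  0.035] [0.548 0.076 0.045]
0.05 43 [ 0.507 -0.016  0.045] [0.553 0.078 0.055]
0.06 641 [ 0.496 -0.017  0.055] [0.558 0.08  0.065]
0.07 6928 [ 0.496 -0.02   0.065] [0.558 0.08  0.075]
0.08 525 [0.504 0.042 0.075] [0.55  0.063 0.085]
0.09 757 [0.503 0.041 0.085] [0.551 0.063 0.095]
0.1 1001 [0.503 0.042 0.095] [0.552 0.063 0.105]
0.11 857 [0.503 0.057 0.105] [0.551 0.063 0.115]
0.12 1142 [0.505 0.04  0.115] [0.549 0.063 0.125]
0.13 316 [0.508 0.039 0.125] [0.547 0.063 0.135]
0.14 828 [0.486 0.04  0.135] [0.566 0.086 0.145]
0.15 8261 [0.46  0.049 0.145] [0.593 0.087 0.155]
0.16 25589 [0.46  0.059 0.155] [0.593 0.087 0.165]
0.17 11814 [0.462 0.066 0.165] [0.59  0.077 0.175]
0.18 7148 [0.465 0.07  0.175] [0.587 0.077 0.179]
```

View pics/w4.png

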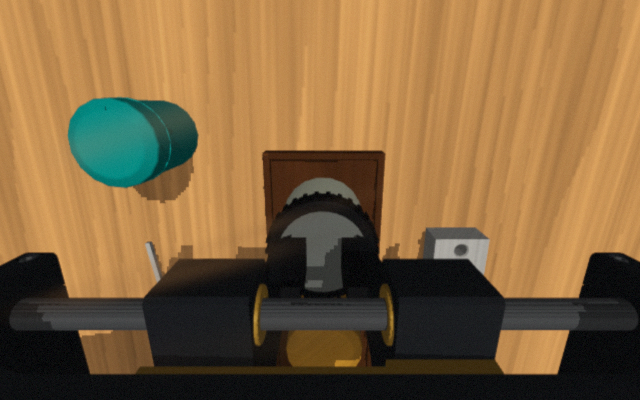

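The fingers are above the lid: all three views put the tips at about z = 0.075, while the state says 0.040. So the reported z reads about 35 mm low. I'll open and measure the tips clear of the lid.

{"api": "send_rows", "payload": {"motion": [[0,0,0,0],[0,0,0,0],[0,0,0,0],[0,0,0,0],[0,0,0,0],[0,0,0,0],[0,0,0,0],[0,0,0,0]], "gripper": 1}}

```text
t: 7.28
ee_pos: [0.5267, 0.0499, 0.0399]
tool_rot: [[-0.03, 1.0, -0.0], [1.0, 0.03, 0.0], [0.0, -0.0, -1.0]]
ft_force: [-0.3, 0.4, -0.0]
width: 0.0881
finger_force: 0.0
```

```bash
python3 - <<'E'
from h import *
s=state(); print(s["ee_pos"],s["width"])
for n in ("side","scene","wrist"):
    im,w=cloud(n); dark=im["pixels"].max(-1)<60
    for x0,x1 in ((.46,.492),(.562,.60)):
        m=dark&(w[...,0]>x0)&(w[...,0]<x1)&(w[...,1]>.035)&(w[...,1]<.07)&(w[...,2]>.03)&(w[...,2]<.135)
        P=w[m]; 
        if len(P): print(n,x0,len(P),P.min(0).round(4),P.max(0).round(4),np.sort(P[:,2])[:8].round(3))
    P=w[(abs(w[...,0]-.527)<.1)&(abs(w[...,1]-.05)<.03)&(w[...,2]>.125)&(w[...,2]<.2)]
    print("body hist",np.histogram(P[:,2],bins=np.arange(.12,.17,.004)))
E
```

```text
[0.52666094 0.04994019 0.0399125 ] 0.0881219235177986
side 0.46 142 [0.466  0.0375 0.0765] [0.4837 0.0618 0.1264] [0.077 0.077 0.078 0.079 0.081 0.081 0.081 0.082]
side 0.562 162 [0.5701 0.0438 0.0774] [0.5876 0.0646 0.1346] [0.077 0.078 0.078 0.079 0.079 0.079 0.079 0.08 ]
body hist (array([ 0, 10, 10,  6,  8, 24, 36, 43, 77, 93, 49, 95]), array([0.12 , 0.124, 0.128, 0.132, 0.136, 0.14 , 0.144, 0.148, 0.152,
       0.156, 0.16 , 0.164, 0.168]))
scene 0.46 174 [0.4631 0.0402 0.0728] [0.4828 0.0646 0.1348] [0.073 0.074 0.075 0.075 0.075 0.076 0.077 0.077]
scene 0.562 136 [0.5676 0.0448 0.0765] [0.5869 0.0672 0.1204] [0.077 0.077 0.077 0.078 0.079 0.079 0.079 0.08 ]
body hist (array([  0,   6,   8,   9,  14,  34,  35,  60, 107,  54,  58,  42]), array([0.12 , 0.124, 0.128, 0.132, 0.136, 0.14 , 0.144, 0.148, 0.152,
       0.156, 0.16 , 0.164, 0.168]))
wrist 0.46 3456 [0.4657 0.0362 0.0758] [0.4842 0.0607 0.135 ] [0.076 0.076 0.076 0.076 0.076 0.076 0.076 0.076]
wrist 0.562 3739 [0.5706 0.0404 0.0733] [0.5887 0.0642 0.135 ] [0.073 0.074 0.074 0.074 0.075 0.075 0.075 0.075]
body hist (array([    0,   408,   280,   434,   592,   823,  1038,  1920,  8922,
        6524, 10809,  2968]), array([0.12 , 0.124, 0.128, 0.132, 0.136, 0.14 , 0.144, 0.148, 0.152,
       0.156, 0.16 , 0.164, 0.168]))
```

{"api": "send_rows", "payload": {"motion": [[0,0,0.45,0],[0,0,0.4,0],[0,0,0,0],[0,0,0,0]]}}

```text
t: 7.92
ee_pos: [0.5269, 0.0499, 0.0063]
tool_rot: [[-0.03, 1.0, 0.0], [1.0, 0.03, -0.0], [-0.0, 0.0, -1.0]]
ft_force: [0.5, 0.1, -0.2]
width: 0.0882
finger_force: 0.0
```

{"api": "send_rows", "payload": {"motion": [[0,0,0,0],[0,0,0,0],[0,0,0,0],[0,0,0,0],[0,0,0,0],[0,0,0,0]], "gripper": 0, "squeeze": 25}}

```text
t: 8.68
ee_pos: [0.5267, 0.05, 0.0061]
tool_rot: [[-0.03, 1.0, 0.0], [1.0, 0.03, -0.0], [-0.0, 0.0, -1.0]]
ft_force: [-1.5, 0.0, 3.8]
width: 0.0586
finger_force: 25.0
```

{"api": "send_rows", "payload": {"motion": [[0,0,-0.2,0],[0,0,-0.4,0],[0,0,-0.6,0],[0,0,-0.6,0],[0,0,-0.4,0],[0,0,-0.3,0],[0,0,0,0]]}}

```text
t: 9.55
ee_pos: [0.5269, 0.0499, 0.1065]
tool_rot: [[-0.03, 1.0, 0.001], [1.0, 0.03, -0.0], [-0.0, 0.001, -1.0]]
ft_force: [-0.3, 0.4, -2.5]
width: 0.0588
finger_force: 25.0
```

{"api": "send_rows", "payload": {"motion": [[0.4,0,0,0],[0.8,0,0,0],[1,0,0,0],[1,0.1,0,0],[1,0.15,0,0],[1,0,0,0],[0.9,0,0,0],[0.47,0,0,0]]}}

```text
t: 10.55
ee_pos: [0.5276, 0.3151, 0.1049]
tool_rot: [[-0.032, 0.999, -0.002], [0.999, 0.032, -0.0], [-0.0, -0.002, -1.0]]
ft_force: [0.3, 0.1, -2.8]
width: 0.0589
finger_force: 25.0
```

{"api": "send_rows", "payload": {"motion": [[0,0,0,-0.03],[0,0,0,-0.055],[0,0,0,-0.055],[0,0,0,-0.055],[0,0,0,-0.055],[0,0,0,-0.055],[0,0,0,-0.055],[0,0,0,-0.055]]}}

```text
t: 11.55
ee_pos: [0.5284, 0.3128, 0.1054]
tool_rot: [[-0.973, 0.229, -0.001], [0.229, 0.973, -0.0], [0.001, -0.001, -1.0]]
ft_force: [0.4, -0.4, -1.7]
width: 0.0585
finger_force: 25.0
```

{"api": "send_rows", "payload": {"motion": [[0,0,0,-0.055],[0,0,0,-0.03],[0,0,0,0],[0,0,0,0]]}}

```text
t: 12.05
ee_pos: [0.5285, 0.3128, 0.1057]
tool_rot: [[-1.0, -0.028, -0.001], [-0.028, 1.0, -0.0], [0.001, -0.0, -1.0]]
ft_force: [0.6, 0.5, -3.1]
width: 0.0586
finger_force: 25.0
```

```bash
python3 - <<'E'
from h import *
s=state(); print(s["ee_pos"],s["width"],s["finger_force"],s["joint_positions"])
print(delta(.529,.313,.0025))
S=dict(tray=(.443,.31,.22,.009,.02,.014,"r"),jar=(.529,.313,.06,.14,.185,.17,"c"))
for n in ("scene","side"): meas(n,S)
im=get_image("scene");cv2.imwrite("pics/s5.png",im["pixels"][:,:,::-1])
E
```

```text
[0.52854932 0.31283939 0.10565761] 0.058613385618183696 25.000000158324838 [ 3.43936387e-01  5.91934343e-01  1.33848882e+00 -2.50213302e-05
  1.21171738e+00 -1.25519086e+00]
[-0.01  0.    2.58]
scene
tray [448.6 319.9 283.9 116.2   3.9] n 427
jar enc 544.1 316.0 r 60.9 mean [544.7 324.7] bb [545.4 316.5] n 1072
side
tray [446.7 309.2 282.8 133.3   3.9] n 1112
jar enc 513.7 312.8 r 61.2 mean [514.5 321.8] bb [516.6 313. ] n 1158
```

View pics/s5.png

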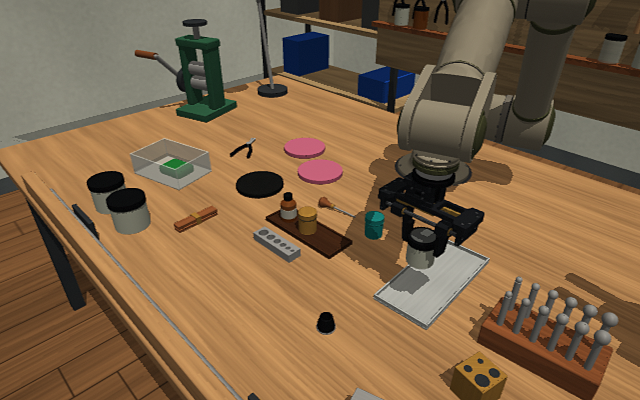

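The jar hangs upright at (421,245) over the tray.

{"api": "send_rows", "payload": {"motion": [[0,0,0.5,0],[0,0,0.7,0],[0,0,0.6,0],[0,0,0.4,0],[0,0,0.2,0],[0,0,0.1,0],[0,0,0.06,0],[0,0,0,0]]}}

```text
t: 13.2
ee_pos: [0.5289, 0.313, 0.0039]
tool_rot: [[-1.0, -0.03, 0.001], [-0.03, 1.0, 0.0], [-0.001, 0.0, -1.0]]
ft_force: [0.9, 0.4, -3.3]
width: 0.0587
finger_force: 25.0
```

{"api": "send_rows", "payload": {"motion": [[0,0,0.02,0],[0,0,0,0]]}}

```text
t: 13.45
ee_pos: [0.5287, 0.3129, 0.0029]
tool_rot: [[-1.0, -0.03, 0.0], [-0.03, 1.0, 0.0], [-0.0, 0.0, -1.0]]
ft_force: [-0.1, -0.3, -3.4]
width: 0.0587
finger_force: 25.0
```

{"api": "send_rows", "payload": {"motion": [[0,0,0.025,0],[0,0,0,0]]}}

```text
t: 13.7
ee_pos: [0.5288, 0.313, 0.0021]
tool_rot: [[-1.0, -0.03, 0.0], [-0.03, 1.0, 0.0], [-0.0, 0.0, -1.0]]
ft_force: [-0.8, -0.4, 1.9]
width: 0.0586
finger_force: 25.0
```

{"api": "send_rows", "payload": {"motion": [[0,0,0.02,0],[0,0,0,0]]}}

```text
t: 13.95
ee_pos: [0.5289, 0.313, 0.0021]
tool_rot: [[-1.0, -0.031, 0.001], [-0.031, 1.0, 0.0], [-0.001, 0.0, -1.0]]
ft_force: [-2.6, -2.0, 8.9]
width: 0.0585
finger_force: 25.0
```

{"api": "send_rows", "payload": {"motion": [[0,0,0,0],[0,0,0,0],[0,0,0,0],[0,0,0,0],[0,0,-0.3,0],[0,0,-0.8,0],[0,0,-0.8,0],[0,0,-0.7,0]], "gripper": 1}}

```text
t: 14.95
ee_pos: [0.5289, 0.313, 0.1071]
tool_rot: [[-1.0, -0.03, 0.001], [-0.03, 1.0, 0.001], [-0.001, 0.0, -1.0]]
ft_force: [-0.6, 0.2, -0.1]
width: 0.0881
finger_force: 0.0
```

{"api": "send_rows", "payload": {"motion": [[0,0,0,0.055],[0,0,0,0.055],[0,0,0,0.055],[0,0,0,0.055],[0,0,0,0.055],[0,0,0,0.055],[0,0,0,0.055],[0,0,0,0.055]]}}

```text
t: 15.95
ee_pos: [0.5288, 0.313, 0.1059]
tool_rot: [[-0.212, 0.977, 0.001], [0.977, 0.212, 0.0], [0.0, 0.001, -1.0]]
ft_force: [0.5, -1.1, -0.8]
width: 0.0883
finger_force: 0.0
```

{"api": "send_rows", "payload": {"motion": [[0,0,0,0.055],[0,0,0,0.005],[-0.7,0,0,0],[-1,0,0,0],[-1,-0.1,0,0],[-1,-0.1,0,0],[-1,0,0,0],[-1,0,0,0]]}}

```text
t: 16.95
ee_pos: [0.5277, 0.0835, 0.1055]
tool_rot: [[-0.034, 0.999, 0.001], [0.999, 0.034, -0.0], [-0.0, 0.001, -1.0]]
ft_force: [0.0, 0.2, 0.5]
width: 0.088
finger_force: 0.0
```

{"api": "send_rows", "payload": {"motion": [[-1,0,0,0],[-1,0,0,0],[-0.65,0,0,0],[0,0,0,0],[0,0,0,0]]}}

```text
t: 17.58
ee_pos: [0.5308, -0.0204, 0.1051]
tool_rot: [[-0.032, 0.999, 0.0], [0.999, 0.032, 0.0], [0.0, 0.0, -1.0]]
ft_force: [0.3, 0.2, -0.1]
width: 0.0882
finger_force: 0.0
```

```bash
python3 - <<'E'
from h import *
print(state()["ee_pos"],delta(.5303,-.021,.0048))
S=dict(jar=(.529,.313,.05,.060,.072,.066,"c"),tin=(.527,-.0205,.033,.064,.074,.068,"c"),bottle=(.53,-.093,.03,.078,.09,.084,"c"))
for n in ("scene","side","wrist"): meas(n,S)
E
```

```text
[ 0.53081582 -0.02043407  0.10513698] [-0.01 -0.01  2.51]
scene
jar enc 533.6 318.4 r 33.4 mean [533.7 318.4] bb [533.6 318.2] n 515
tin enc 530.8 -14.9 r 23.3 mean [531.3 -15.1] bb [531.1 -15.1] n 144
bottle enc 534.0 -88.7 r 15.0 mean [532.7 -87.4] bb [533.7 -87.6] n 41
side
jar enc 528.1 313.9 r 34.5 mean [528.6 315.2] bb [529.  315.1] n 594
tin enc 527.2 -18.6 r 24.1 mean [527.4 -18.5] bb [527.4 -19.1] n 151
bottle enc 527.5 -90.7 r 14.8 mean [527.4 -90.4] bb [528.4 -91.9] n 43
wrist
jar attempt to get argmax of an empty sequence
tin enc 530.4 -20.1 r 23.4 mean [530.3 -19.9] bb [530.4 -20. ] n 2743
bottle enc 531.7 -83.7 r 9.5 mean [531.4 -82.1] bb [531.7 -81.5] n 121
```

{"api": "send_rows", "payload": {"motion": [[0,0,0.6,0],[0,0,0.8,0],[0,0,0.7,0],[0,0,0.4,0],[0,0,0,0],[0,0,0,0]]}}

```text
t: 18.48
ee_pos: [0.5315, -0.0212, 0.0059]
tool_rot: [[-0.031, 1.0, 0.002], [1.0, 0.031, -0.0], [-0.0, 0.002, -1.0]]
ft_force: [0.8, 0.1, 0.1]
width: 0.0878
finger_force: 0.0
```

{"api": "send_rows", "payload": {"motion": [[0,0,0,0],[0,0,0,0],[0,0,0,0],[0,0,0,0],[0,0,0,0],[0,0,0,0]], "gripper": 0}}

```text
t: 19.23
ee_pos: [0.5307, -0.0211, 0.005]
tool_rot: [[-0.03, 1.0, -0.0], [1.0, 0.03, 0.0], [0.0, -0.0, -1.0]]
ft_force: [-1.6, 0.2, 2.0]
width: 0.0469
finger_force: 25.0
```

{"api": "send_rows", "payload": {"motion": [[0,0,-0.2,0],[0,0,-0.4,0],[0,0,-0.6,0],[0,0,-0.6,0],[0,0,-0.4,0],[0,0,-0.3,0],[0,0,0,0]]}}

```text
t: 20.1
ee_pos: [0.5311, -0.0212, 0.1055]
tool_rot: [[-0.03, 1.0, 0.001], [1.0, 0.03, -0.0], [-0.0, 0.001, -1.0]]
ft_force: [-0.1, 0.1, -2.9]
width: 0.0467
finger_force: 25.0
```

{"api": "send_rows", "payload": {"motion": [[0.4,-0.1,0,0],[0.8,-0.2,0,0],[1,-0.2,0,0],[1,-0.2,0,0],[1,-0.2,0,0],[1,-0.2,0,0],[1,-0.2,0,0],[1,-0.2,0,0]]}}

```text
t: 21.1
ee_pos: [0.4605, 0.2668, 0.1042]
tool_rot: [[-0.031, 1.0, -0.002], [1.0, 0.031, -0.0], [-0.0, -0.002, -1.0]]
ft_force: [0.8, -0.5, -2.7]
width: 0.0471
finger_force: 25.0
```

{"api": "send_rows", "payload": {"motion": [[0.7,-0.2,0,0],[0.37,-0.1,0,0],[0,0,0,-0.05],[0,0,0,-0.055],[0,0,0,-0.055],[0,0,0,-0.055],[0,0,0,-0.055],[0,0,0,-0.055]]}}

```text
t: 22.1
ee_pos: [0.4484, 0.307, 0.1044]
tool_rot: [[-0.871, 0.492, -0.001], [0.492, 0.871, -0.0], [0.001, -0.001, -1.0]]
ft_force: [0.5, 0.5, -2.4]
width: 0.0464
finger_force: 25.0
```

{"api": "send_rows", "payload": {"motion": [[0,0,0,-0.055],[0,0,0,-0.055],[0,0,0,-0.055],[0,0,0,-0.01],[0,0,0,0],[0,0,0,0]]}}

```text
t: 22.85
ee_pos: [0.4488, 0.3073, 0.1049]
tool_rot: [[-1.0, -0.028, -0.0], [-0.028, 1.0, -0.0], [0.0, -0.0, -1.0]]
ft_force: [-0.3, 0.1, -1.7]
width: 0.0469
finger_force: 25.0
```

{"api": "send_rows", "payload": {"motion": [[0,0,0.5,0],[0,0,0.7,0],[0,0,0.6,0],[0,0,0.4,0],[0,0,0.2,0],[0,0,0.1,0],[0,0,0,0],[0,0,0,0]]}}

```text
t: 23.85
ee_pos: [0.4491, 0.3074, 0.0055]
tool_rot: [[-1.0, -0.03, 0.001], [-0.03, 1.0, 0.0], [-0.001, 0.0, -1.0]]
ft_force: [0.5, 0.4, -2.4]
width: 0.0467
finger_force: 25.0
```

{"api": "send_rows", "payload": {"motion": [[0,0,0.05,0],[0,0,0.04,0],[0,0,0.015,0],[0,0,0,0]]}}

```text
t: 24.35
ee_pos: [0.4488, 0.3073, 0.001]
tool_rot: [[-1.0, -0.03, 0.0], [-0.03, 1.0, 0.0], [-0.0, 0.0, -1.0]]
ft_force: [-2.4, -1.2, 1.8]
width: 0.0467
finger_force: 25.0
```

{"api": "send_rows", "payload": {"motion": [[0,0,0.015,0],[0,0,0,0]]}}

```text
t: 24.6
ee_pos: [0.4489, 0.3074, 0.0009]
tool_rot: [[-1.0, -0.031, 0.0], [-0.031, 1.0, 0.0], [-0.0, 0.0, -1.0]]
ft_force: [-3.3, -2.3, 8.4]
width: 0.0468
finger_force: 25.0
```

{"api": "send_rows", "payload": {"motion": [[0,0,0,0],[0,0,0,0],[0,0,0,0],[0,0,0,0],[0,0,-0.3,0],[0,0,-0.8,0],[0,0,-0.8,0],[0,0,-0.7,0]], "gripper": 1}}

```text
t: 25.6
ee_pos: [0.449, 0.3074, 0.1062]
tool_rot: [[-1.0, -0.03, 0.001], [-0.03, 1.0, 0.001], [-0.001, 0.0, -1.0]]
ft_force: [0.5, -0.2, 0.4]
width: 0.088
finger_force: 0.0
```

{"api": "send_rows", "payload": {"motion": [[0,0,0,0.055],[0,0,0,0.055],[0,0,0,0.055],[0,0,0,0.055],[0,0,0,0.055],[0,0,0,0.055],[0,0,0,0.055],[0,0,0,0.055]]}}

```text
t: 26.6
ee_pos: [0.4489, 0.3074, 0.105]
tool_rot: [[-0.212, 0.977, 0.001], [0.977, 0.212, 0.0], [0.0, 0.001, -1.0]]
ft_force: [0.7, -1.0, -0.8]
width: 0.0882
finger_force: 0.0
```

{"api": "send_rows", "payload": {"motion": [[0,0,0,0.055],[0,0,0,0.005],[-0.7,0.2,0,0],[-1,0.2,0,0],[-1,0.2,0,0],[-1,0.2,0,0],[-1,0.2,0,0],[-1,0.2,0,0]]}}

```text
t: 27.6
ee_pos: [0.504, 0.0795, 0.1047]
tool_rot: [[-0.034, 0.999, 0.001], [0.999, 0.034, -0.0], [-0.0, 0.001, -1.0]]
ft_force: [-0.7, 0.6, -0.7]
width: 0.0879
finger_force: 0.0
```

{"api": "send_rows", "payload": {"motion": [[-1,0.2,0,0],[-1,0.2,0,0],[-1,0.16,0,0],[-1,0,0,0],[-0.37,0,0,0],[0,0,0,0],[0,0,0,0]]}}

```text
t: 28.48
ee_pos: [0.5314, -0.092, 0.1042]
tool_rot: [[-0.032, 0.999, -0.0], [0.999, 0.032, 0.0], [0.0, -0.0, -1.0]]
ft_force: [0.0, -0.2, 0.0]
width: 0.088
finger_force: 0.0
```

```bash
python3 - <<'E'
from h import *
print(state()["ee_pos"],delta(.5315,-.0932,-.0083))
S=dict(bottle=(.531,-.093,.03,.078,.09,.084,"c"))
meas("wrist",S)
E
```

```text
[ 0.53136162 -0.09198917  0.10423047] [-0.03  0.    2.81]
wrist
bottle enc 531.7 -92.9 r 12.4 mean [531.5 -92.9] bb [531.5 -92.8] n 878
```

{"api": "send_rows", "payload": {"motion": [[-0.02,0,0.6,0],[0,0,0.8,0],[0,0,0.8,0],[0,0,0.4,0],[0,0,0.2,0],[0,0,0,0],[0,0,0,0]]}}

```text
t: 29.4
ee_pos: [0.532, -0.0941, -0.007]
tool_rot: [[-0.03, 1.0, 0.002], [1.0, 0.03, -0.001], [-0.001, 0.002, -1.0]]
ft_force: [-0.1, -0.0, -0.1]
width: 0.0883
finger_force: 0.0
```

{"api": "send_rows", "payload": {"motion": [[0,0,0,0],[0,0,0,0],[0,0,0,0],[0,0,0,0],[0,0,0,0],[0,0,0,0]], "gripper": 0, "squeeze": 20}}

```text
t: 30.15
ee_pos: [0.5314, -0.094, -0.0079]
tool_rot: [[-0.03, 1.0, -0.0], [1.0, 0.03, 0.0], [0.0, -0.0, -1.0]]
ft_force: [-0.3, -0.1, -0.5]
width: 0.0415
finger_force: 20.0
```

{"api": "send_rows", "payload": {"motion": [[0,0,-0.2,0],[0,0,-0.4,0],[0,0,-0.6,0],[0,0,-0.6,0],[0,0,-0.6,0],[0,0,-0.4,0],[0,0,0,0]]}}

```text
t: 31.02
ee_pos: [0.5319, -0.0942, 0.1053]
tool_rot: [[-0.03, 1.0, 0.002], [1.0, 0.03, -0.001], [-0.001, 0.002, -1.0]]
ft_force: [0.8, 0.0, -1.9]
width: 0.0414
finger_force: 20.0
```

{"api": "send_rows", "payload": {"motion": [[0.4,-0.1,0,0],[0.8,-0.3,0,0],[1,-0.4,0,0],[1,-0.4,0,0],[1,-0.4,0,0],[1,-0.4,0,0],[1,-0.4,0,0],[1,-0.4,0,0]]}}

```text
t: 32.02
ee_pos: [0.4088, 0.1922, 0.1033]
tool_rot: [[-0.031, 1.0, -0.002], [1.0, 0.031, -0.0], [-0.0, -0.002, -1.0]]
ft_force: [0.6, -0.0, -1.1]
width: 0.0419
finger_force: 20.0
```

{"api": "send_rows", "payload": {"motion": [[1,-0.4,0,0],[1,-0.4,0,0],[0.6,-0.17,0,0],[0.23,0,0,-0.03],[0,0,0,-0.055],[0,0,0,-0.055],[0,0,0,-0.055],[0,0,0,-0.055]]}}

```text
t: 33.02
ee_pos: [0.3671, 0.3026, 0.1032]
tool_rot: [[-0.733, 0.681, -0.002], [0.681, 0.733, -0.001], [0.001, -0.002, -1.0]]
ft_force: [0.6, -0.3, -0.8]
width: 0.0412
finger_force: 20.0
```

{"api": "send_rows", "payload": {"motion": [[0,0,0,-0.055],[0,0,0,-0.055],[0,0,0,-0.055],[0,0,0,-0.055],[0,0,0,-0.03],[0,0,0,0],[0,0,0,0]]}}

```text
t: 33.9
ee_pos: [0.3679, 0.3026, 0.1037]
tool_rot: [[-1.0, -0.029, -0.001], [-0.029, 1.0, -0.0], [0.001, -0.0, -1.0]]
ft_force: [-0.4, 0.3, -1.4]
width: 0.0416
finger_force: 20.0
```

{"api": "send_rows", "payload": {"motion": [[0,0,0.5,0],[0,0,0.7,0],[0,0,0.7,0],[0,0,0.5,0],[0,0,0.3,0],[0,0,0.1,0],[0,0,0,0],[0,0,0,0]]}}

```text
t: 34.9
ee_pos: [0.3689, 0.3027, -0.0073]
tool_rot: [[-1.0, -0.03, 0.001], [-0.03, 1.0, 0.0], [-0.001, 0.0, -1.0]]
ft_force: [0.6, 0.5, -1.9]
width: 0.0416
finger_force: 20.0
```

{"api": "send_rows", "payload": {"motion": [[0,0,0.05,0],[0,0,0.04,0],[0,0,0.015,0],[0,0,0,0]]}}

```text
t: 35.4
ee_pos: [0.3685, 0.3025, -0.0119]
tool_rot: [[-1.0, -0.03, -0.0], [-0.03, 1.0, -0.0], [0.0, -0.0, -1.0]]
ft_force: [-1.5, -0.8, 2.0]
width: 0.0417
finger_force: 20.0
```

{"api": "send_rows", "payload": {"motion": [[0,0,0.015,0],[0,0,0,0]]}}

```text
t: 35.65
ee_pos: [0.3686, 0.3025, -0.012]
tool_rot: [[-1.0, -0.031, 0.0], [-0.031, 1.0, -0.0], [-0.0, -0.0, -1.0]]
ft_force: [-3.1, -2.5, 11.8]
width: 0.0415
finger_force: 20.0
```

{"api": "send_rows", "payload": {"motion": [[0,0,0,0],[0,0,0,0],[0,0,0,0],[0,0,0,0],[0,0,-0.4,0],[0,0,-0.9,0],[0,0,-0.9,0],[0,0,-0.8,0]], "gripper": 1}}

```text
t: 36.65
ee_pos: [0.3685, 0.3025, 0.1086]
tool_rot: [[-1.0, -0.03, 0.0], [-0.03, 1.0, 0.0], [-0.0, 0.0, -1.0]]
ft_force: [0.3, 0.1, -0.4]
width: 0.088
finger_force: 0.0
```

{"api": "send_rows", "payload": {"motion": [[0,0,0,0.055],[0,0,0,0.055],[0,0,0,0.055],[0,0,0,0.055],[0,0,0,0.055],[0,0,0,0.055],[0,0,0,0.055],[0,0,0,0.055]]}}

```text
t: 37.65
ee_pos: [0.3685, 0.3024, 0.1072]
tool_rot: [[-0.212, 0.977, -0.0], [0.977, 0.212, -0.0], [-0.0, -0.0, -1.0]]
ft_force: [0.1, -0.8, 0.0]
width: 0.0878
finger_force: 0.0
```

{"api": "send_rows", "payload": {"motion": [[0,0,0,0.055],[-0.5,0.4,0,0.005],[-0.8,0.6,0,0],[-0.8,0.6,0,0],[-0.8,0.6,0,0],[-0.8,0.6,0,0],[-0.8,0.6,0,0],[-0.8,0.6,0,0]]}}

```text
t: 38.65
ee_pos: [0.5359, 0.0945, 0.1073]
tool_rot: [[-0.03, 1.0, -0.0], [1.0, 0.03, 0.0], [0.0, -0.0, -1.0]]
ft_force: [-0.0, 0.7, -0.1]
width: 0.0881
finger_force: 0.0
```

{"api": "send_rows", "payload": {"motion": [[-0.8,0.6,0,0],[-0.8,0.6,0,0],[-0.8,0.6,0,0],[-0.76,0.45,0,0],[0,0,0,0],[0,0,0,0],[0,0,0,0]]}}

```text
t: 39.52
ee_pos: [0.6286, -0.0269, 0.1075]
tool_rot: [[-0.032, 1.0, -0.0], [1.0, 0.032, 0.0], [0.0, -0.0, -1.0]]
ft_force: [-0.4, 0.1, 0.0]
width: 0.0879
finger_force: 0.0
```

```bash
python3 - <<'E'
from h import *
s=state();print(s["ee_pos"],s["tool_rot"][:,0],delta(.6284,-.0282,-.0335))
meas("wrist",dict(block=(.628,-.027,.09,.016,.028,.022,"r")))
S=dict(jar=(.529,.313,.04,.060,.072,.066,"c"),tin=(.449,.307,.04,.060,.07,.064,"c"),bottle=(.368,.302,.04,.075,.086,.08,"c"))
meas("scene",S)
im=get_image("side");cv2.imwrite("pics/s6.png",im["pixels"][:,:,::-1])
E
```

```text
[ 0.62860433 -0.0268606   0.10749606] [-3.15500442e-02  9.99502162e-01  1.49750917e-04] [-0.03 -0.01  3.52]
wrist
block [628.4 -27.7  37.9 131.1   2. ] n 4518
scene
jar enc 533.1 318.1 r 32.9 mean [533.6 318.4] bb [532.4 318.2] n 514
tin enc 453.8 313.5 r 24.0 mean [453.3 313.1] bb [453.6 312.9] n 235
bottle enc 371.5 307.8 r 13.9 mean [371.4 307. ] bb [370.8 307.6] n 67
```

View pics/s6.png

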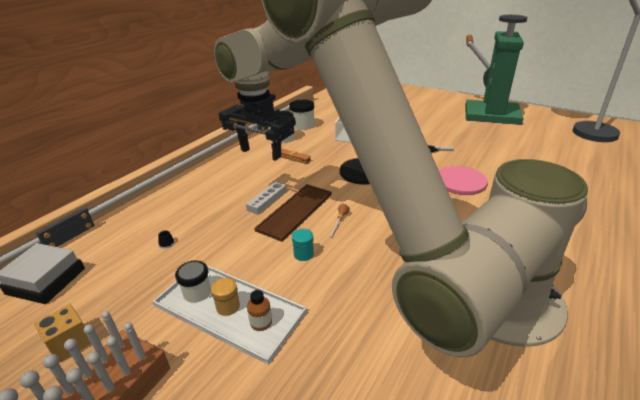

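The pots stand upright in the tray (jar 193,280; tin 225,296; bottle 259,310) and the block is free at (267,196). I'll narrow the opening to clear the stand rim and lower.

{"api": "send_rows", "payload": {"motion": [[-0.02,0,0.6,0],[0,0,0.8,0],[0,0,0.8,0],[0,0,0.6,0],[0,0,0.4,0],[0,0,0.1,0],[0,0,0,0]], "gripper": 0.68}}

```text
t: 40.55
ee_pos: [0.6294, -0.0287, -0.0241]
tool_rot: [[-0.03, 1.0, 0.001], [1.0, 0.03, -0.0], [-0.0, 0.001, -1.0]]
ft_force: [0.3, -0.7, 0.0]
width: 0.0599
finger_force: 0.0
```

{"api": "send_rows", "payload": {"motion": [[0,0,0.1,0],[0,0,0.08,0],[0,0,0,0]]}}

```text
t: 40.92
ee_pos: [0.6289, -0.0287, -0.032]
tool_rot: [[-0.03, 1.0, -0.0], [1.0, 0.03, 0.0], [0.0, -0.0, -1.0]]
ft_force: [0.6, -0.2, 0.4]
width: 0.0598
finger_force: 0.0
```

{"api": "send_rows", "payload": {"motion": [[0,0,0,0],[0,0,0,0],[0,0,0,0],[0,0,0,0],[0,0,0,0],[0,0,0,0]], "gripper": 0, "squeeze": 50}}

```text
t: 41.68
ee_pos: [0.6286, -0.0287, -0.0318]
tool_rot: [[-0.03, 1.0, -0.001], [1.0, 0.03, 0.0], [0.0, -0.001, -1.0]]
ft_force: [-5.4, -0.6, 4.3]
width: 0.0373
finger_force: 50.0
```

{"api": "send_rows", "payload": {"motion": [[0,0,-0.1,0],[0,0,-0.2,0],[0,0,-0.4,0],[0,0,-0.5,0],[0,0,-0.5,0],[0,0,-0.3,0],[0,0,0,0]]}}

```text
t: 42.55
ee_pos: [0.6296, -0.0288, 0.0494]
tool_rot: [[-0.03, 1.0, 0.002], [1.0, 0.03, -0.0], [-0.001, 0.002, -1.0]]
ft_force: [0.1, -0.1, -6.2]
width: 0.0376
finger_force: 50.0
```

```bash
python3 - <<'E'
from h import *
s=state();print(s["ee_pos"],s["width"],s["ft_force"],s["torque"],delta(.4752,-.2935,.035))
S=dict(pad=(.475,-.292,.09,.010,.020,.015,"c"))
for n in("wrist","scene","side"): meas(n,S)
E
```

```text
[ 0.62956121 -0.0288232   0.04939738] 0.0376096499532738 [ 0.11098645 -0.1393526  -6.22715156] [-0.02975225 -0.09809843  0.0634397 ] [-6.5  -4.06  0.35]
wrist
pad attempt to get argmax of an empty sequence
scene
pad enc 485.0 -333.8 r 54.8 mean [ 486.  -331.3] bb [ 485.  -332.8] n 239
side
pad enc 489.1 -275.5 r 71.3 mean [ 500.6 -262.2] bb [ 492.3 -273.8] n 307
```

{"api": "send_rows", "payload": {"motion": [[-0.4,-0.2,0,0],[-0.7,-0.45,0,0],[-0.8,-0.5,0,0],[-0.8,-0.5,0,0],[-0.8,-0.5,0,0],[-0.8,-0.5,0,0],[-0.8,-0.5,0,0],[-0.7,-0.45,0,0]]}}

```text
t: 43.7
ee_pos: [0.4906, -0.2667, 0.0479]
tool_rot: [[-0.029, 1.0, -0.001], [1.0, 0.029, 0.0], [0.0, -0.001, -1.0]]
ft_force: [-0.4, 0.2, -6.5]
width: 0.0372
finger_force: 50.0
```

{"api": "send_rows", "payload": {"motion": [[-0.5,-0.3,0,0],[-0.2,-0.16,0,0],[0,0,0,0],[0,0,0,0],[0,0,0,0]]}}

```text
t: 44.32
ee_pos: [0.4749, -0.2929, 0.0481]
tool_rot: [[-0.031, 1.0, -0.0], [1.0, 0.031, 0.0], [0.0, -0.0, -1.0]]
ft_force: [-0.4, -0.1, -6.5]
width: 0.0376
finger_force: 50.0
```

```bash
python3 - <<'E'
from h import *
s=state();print(s["ee_pos"],s["width"],delta(.475,-.2938,-.0160))
S=dict(pad=(.475,-.292,.09,.010,.020,.015,"c"))
for n in("wrist","scene","side"): meas(n,S)
im=get_image("wrist");cv2.imwrite("pics/w7.png",im["pixels"][:,:,::-1])
E
```

```text
[ 0.47493808 -0.29286066  0.04806866] 0.037635886036711266 [-0.02  0.    1.6 ]
wrist
pad enc 457.0 -281.9 r 66.7 mean [ 429.7 -278. ] bb [ 451.2 -279.6] n 5536
scene
pad enc 475.6 -288.7 r 74.2 mean [ 476.  -287.8] bb [ 473.5 -289.6] n 896
side
pad enc 490.4 -277.9 r 68.6 mean [ 500.8 -270.7] bb [ 493.6 -277.2] n 375
```

View pics/w7.png

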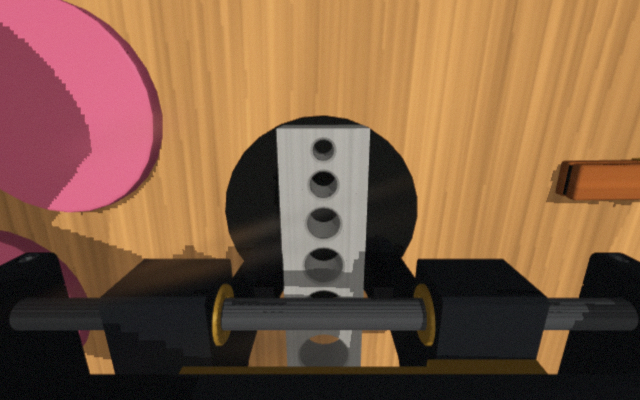

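The block (columns 278–369) is centred over the pad (227–417), so I lower it.

{"api": "send_rows", "payload": {"motion": [[-0.02,0,0.3,0],[0,0,0.5,0],[0,0,0.4,0],[0,0,0.2,0],[0,0,0.1,0],[0,0,0.05,0],[0,0,0,0],[0,0,0,0]]}}

```text
t: 45.52
ee_pos: [0.4748, -0.2945, -0.0135]
tool_rot: [[-0.03, 1.0, 0.0], [1.0, 0.03, -0.0], [-0.0, 0.0, -1.0]]
ft_force: [-0.4, -0.0, -6.4]
width: 0.0374
finger_force: 50.0
```

{"api": "send_rows", "payload": {"motion": [[0,0,0.03,0],[0,0,0.03,0],[0,0,0,0]]}}

```text
t: 45.9
ee_pos: [0.4746, -0.2943, -0.0164]
tool_rot: [[-0.03, 1.0, -0.0], [1.0, 0.03, 0.0], [0.0, -0.0, -1.0]]
ft_force: [-0.6, 0.3, -6.3]
width: 0.0377
finger_force: 50.0
```

{"api": "send_rows", "payload": {"motion": [[0,0,0.02,0],[0,0,0,0]]}}

```text
t: 46.15
ee_pos: [0.4747, -0.2944, -0.0168]
tool_rot: [[-0.03, 1.0, 0.0], [1.0, 0.03, -0.0], [-0.0, 0.0, -1.0]]
ft_force: [-1.1, 1.6, -3.1]
width: 0.0374
finger_force: 50.0
```

{"api": "send_rows", "payload": {"motion": [[0,0,0.015,0],[0,0,0,0]]}}

```text
t: 46.4
ee_pos: [0.4747, -0.2944, -0.0169]
tool_rot: [[-0.031, 1.0, 0.0], [1.0, 0.031, -0.0], [-0.0, 0.0, -1.0]]
ft_force: [-4.1, 2.7, 5.2]
width: 0.0377
finger_force: 50.0
```

{"api": "send_rows", "payload": {"motion": [[0,0,0,0],[0,0,0,0],[0,0,0,0],[0,0,0,0],[0,0,-0.3,0],[0,0,-0.8,0],[0,0,-0.9,0],[0,0,-1,0]], "gripper": 1}}

```text
t: 47.4
ee_pos: [0.4745, -0.2942, 0.1042]
tool_rot: [[-0.03, 1.0, 0.0], [1.0, 0.03, -0.0], [-0.0, 0.0, -1.0]]
ft_force: [0.0, 0.3, 0.7]
width: 0.088
finger_force: 0.0
```

{"api": "send_rows", "payload": {"motion": [[0.5,0,0,0],[0.9,0.1,0,0],[1,0.15,0,0],[1,0.15,0,0],[1,0.15,0,0],[1,0.15,0,0],[1,0.15,0,0],[1,0.15,0,0]]}}

```text
t: 48.4
ee_pos: [0.5049, 0.0047, 0.1019]
tool_rot: [[-0.031, 1.0, -0.001], [1.0, 0.031, 0.0], [0.0, -0.001, -1.0]]
ft_force: [-0.2, 0.5, 0.9]
width: 0.0882
finger_force: 0.0
```

{"api": "send_rows", "payload": {"motion": [[1,0.15,0,0],[1,0.15,0,0],[1,0.15,0,0],[1,0.15,0,0],[1,0.15,0,0],[1,0.15,0,0],[1,0.06,0,0],[0.7,0,0,0]]}}

```text
t: 49.4
ee_pos: [0.5334, 0.3137, 0.1016]
tool_rot: [[-0.032, 0.999, -0.001], [1.0, 0.032, -0.0], [-0.0, -0.001, -1.0]]
ft_force: [-0.5, 0.0, -0.0]
width: 0.0882
finger_force: 0.0
```

{"api": "send_rows", "payload": {"motion": [[0.04,0,0,-0.05],[0,0,0,-0.055],[0,0,0,-0.055],[0,0,0,-0.055],[0,0,0,-0.055],[0,0,0,-0.055],[0,0,0,-0.055],[0,0,0,-0.055]]}}

```text
t: 50.4
ee_pos: [0.5335, 0.3136, 0.1017]
tool_rot: [[-0.986, 0.167, -0.001], [0.167, 0.986, -0.0], [0.001, -0.001, -1.0]]
ft_force: [-0.3, 0.5, -0.3]
width: 0.0876
finger_force: 0.0
```

{"api": "send_rows", "payload": {"motion": [[0,0,0,-0.055],[0,0,0,-0.01],[0,0,0,0],[0,0,0,0]]}}

```text
t: 50.9
ee_pos: [0.5344, 0.3134, 0.1022]
tool_rot: [[-1.0, -0.028, -0.0], [-0.028, 1.0, -0.0], [0.0, -0.0, -1.0]]
ft_force: [-0.2, 0.0, -0.4]
width: 0.0882
finger_force: 0.0
```

```bash
python3 - <<'E'
from h import *
s=state();print(s["ee_pos"],delta(.5288,.313,.0023))
S=dict(jar=(.529,.313,.04,.060,.072,.066,"c"))
meas("wrist",S)
meas("scene",dict(block=(.475,-.294,.09,.030,.045,.037,"r"),pad=(.475,-.292,.09,.010,.020,.015,"c")))
meas("side",dict(block=(.475,-.294,.09,.030,.045,.037,"r"),pad=(.475,-.292,.09,.010,.020,.015,"c")))
E
```

```text
[0.5344117  0.31340201 0.10222679] [ 0.14 -0.01  2.5 ]
wrist
jar enc 530.9 313.9 r 31.3 mean [530.1 313.9] bb [530.9 313.9] n 4980
scene
block [ 4.760e+02 -2.857e+02  4.500e+01  1.398e+02  3.000e-01] n 302
pad enc 474.3 -288.0 r 73.6 mean [ 486.9 -281.5] bb [ 473.3 -286.7] n 547
side
block [ 473.4 -289.5   44.2  144.7    2.2] n 325
pad enc 471.3 -292.7 r 75.7 mean [ 461.6 -286.7] bb [ 472.6 -292.7] n 571
```

{"api": "send_rows", "payload": {"motion": [[0.14,0,0.6,0],[0,0,0.8,0],[0,0,0.7,0],[0,0,0.4,0],[0,0,0,0],[0,0,0,0]]}}

```text
t: 51.8
ee_pos: [0.5296, 0.3135, 0.0034]
tool_rot: [[-1.0, -0.03, 0.002], [-0.03, 1.0, 0.001], [-0.002, 0.001, -1.0]]
ft_force: [-0.1, 0.2, 0.2]
width: 0.0878
finger_force: 0.0
```

{"api": "send_rows", "payload": {"motion": [[0,0,0,0],[0,0,0,0],[0,0,0,0],[0,0,0,0],[0,0,0,0],[0,0,0,0]], "gripper": 0, "squeeze": 25}}

```text
t: 52.55
ee_pos: [0.5291, 0.3132, 0.0026]
tool_rot: [[-1.0, -0.03, 0.0], [-0.03, 1.0, 0.0], [-0.0, 0.0, -1.0]]
ft_force: [-1.2, -1.0, 3.8]
width: 0.0583
finger_force: 25.0
```

{"api": "send_rows", "payload": {"motion": [[0,0,-0.2,0],[0,0,-0.4,0],[0,0,-0.6,0],[0,0,-0.6,0],[0,0,-0.4,0],[0,0,-0.3,0],[0,0,0,0.03],[0,0,0,0.055]]}}

```text
t: 53.55
ee_pos: [0.5288, 0.3131, 0.1023]
tool_rot: [[-0.971, 0.239, -0.001], [0.239, 0.971, -0.0], [0.001, -0.0, -1.0]]
ft_force: [0.5, -0.0, -3.1]
width: 0.0587
finger_force: 25.0
```

{"api": "send_rows", "payload": {"motion": [[0,0,0,0.055],[0,0,0,0.055],[0,0,0,0.055],[0,0,0,0.055],[0,0,0,0.055],[0,0,0,0.055],[0,0,0,0.055],[0,0,0,0.03]]}}

```text
t: 54.55
ee_pos: [0.5287, 0.3131, 0.1021]
tool_rot: [[-0.026, 1.0, -0.001], [1.0, 0.026, -0.0], [-0.0, -0.001, -1.0]]
ft_force: [0.2, -0.2, -2.3]
width: 0.0588
finger_force: 25.0
```

{"api": "send_rows", "payload": {"motion": [[-0.4,0,0,0],[-0.8,0,0,0],[-1,-0.1,0,0],[-1,-0.1,0,0],[-1,-0.05,0,0],[-1,0,0,0],[-0.9,0,0,0],[-0.48,0,0,0]]}}

```text
t: 55.55
ee_pos: [0.5267, 0.0477, 0.1024]
tool_rot: [[-0.03, 1.0, -0.0], [1.0, 0.03, -0.0], [-0.0, -0.0, -1.0]]
ft_force: [0.0, 0.3, -3.0]
width: 0.0589
finger_force: 25.0
```

{"api": "send_rows", "payload": {"motion": [[0,0,0,0],[0,0,0,0]]}}

```text
t: 55.8
ee_pos: [0.5268, 0.0507, 0.1023]
tool_rot: [[-0.032, 1.0, -0.0], [1.0, 0.032, 0.0], [0.0, -0.0, -1.0]]
ft_force: [-0.8, 0.0, -2.2]
width: 0.0586
finger_force: 25.0
```

```bash
python3 - <<'E'
from h import *
s=state();print(s["ee_pos"],s["tool_rot"][:,0],delta(.5267,.05,.0061))
E
```

```text
[0.52683998 0.05067566 0.10231255] [-3.15998829e-02  9.99500559e-01  2.82905676e-04] [-0.02 -0.    2.41]
```

{"api": "send_rows", "payload": {"motion": [[0,0,0.5,0],[0,0,0.7,0],[0,0,0.6,0],[0,0,0.3,0],[0,0,0.15,0],[0,0,0.05,0],[0,0,0,0],[0,0,0,0]]}}

```text
t: 56.8
ee_pos: [0.5273, 0.0498, 0.0108]
tool_rot: [[-0.03, 1.0, 0.001], [1.0, 0.03, -0.0], [-0.0, 0.001, -1.0]]
ft_force: [-0.4, 0.6, -3.0]
width: 0.0587
finger_force: 25.0
```

```bash
python3 - <<'E'
from h import *
print(delta(.5267,.05,.0066))
E
```

```text
[ 0.01 -0.01  0.11]
```

{"api": "send_rows", "payload": {"motion": [[0,-0.01,0.05,0],[0,0,0.03,0],[0,0,0.02,0],[0,0,0,0]]}}

```text
t: 57.3
ee_pos: [0.5266, 0.0498, 0.0066]
tool_rot: [[-0.03, 1.0, 0.0], [1.0, 0.03, -0.0], [-0.0, -0.0, -1.0]]
ft_force: [-2.5, 0.3, 2.5]
width: 0.0588
finger_force: 25.0
```

{"api": "send_rows", "payload": {"motion": [[0,0,0.015,0],[0,0,0,0]]}}

```text
t: 57.55
ee_pos: [0.5266, 0.0498, 0.0065]
tool_rot: [[-0.031, 1.0, 0.0], [1.0, 0.031, -0.0], [-0.0, 0.0, -1.0]]
ft_force: [-5.4, 0.1, 8.2]
width: 0.0584
finger_force: 25.0
```

{"api": "send_rows", "payload": {"motion": [[0,0,0,0],[0,0,0,0],[0,0,0,0],[0,0,0,0],[0,0,-0.3,0],[0,0,-0.8,0],[0,0,-0.8,0],[0,0,-0.6,0]], "gripper": 1}}

```text
t: 58.55
ee_pos: [0.5269, 0.0498, 0.1079]
tool_rot: [[-0.03, 1.0, 0.002], [1.0, 0.03, -0.0], [-0.0, 0.002, -1.0]]
ft_force: [0.9, 0.9, -0.3]
width: 0.0883
finger_force: 0.0
```

{"api": "send_rows", "payload": {"motion": [[0.5,-0.15,0,0],[0.9,-0.25,0,0],[1,-0.25,0,0],[1,-0.25,0,0],[1,-0.25,0,0],[1,-0.25,0,0],[0.8,-0.25,0,0],[0.3,-0.1,0,0]]}}

```text
t: 59.55
ee_pos: [0.4468, 0.3093, 0.1048]
tool_rot: [[-0.033, 0.999, -0.002], [0.999, 0.033, -0.0], [-0.0, -0.002, -1.0]]
ft_force: [-0.1, 0.2, -0.9]
width: 0.0883
finger_force: 0.0
```

{"api": "send_rows", "payload": {"motion": [[0,0,0,-0.05],[0,0,0,-0.055],[0,0,0,-0.055],[0,0,0,-0.055],[0,0,0,-0.055],[0,0,0,-0.055],[0,0,0,-0.055],[0,0,0,-0.055]]}}

```text
t: 60.55
ee_pos: [0.4483, 0.3071, 0.1051]
tool_rot: [[-0.986, 0.168, -0.001], [0.168, 0.986, -0.001], [0.001, -0.001, -1.0]]
ft_force: [0.6, -0.4, 0.7]
width: 0.0882
finger_force: 0.0
```

{"api": "send_rows", "payload": {"motion": [[0,0,0,-0.055],[0,0,0,-0.01],[0,0,0,0],[0,0,0,0]]}}

```text
t: 61.05
ee_pos: [0.4486, 0.3075, 0.1056]
tool_rot: [[-1.0, -0.028, -0.0], [-0.028, 1.0, -0.0], [0.0, -0.0, -1.0]]
ft_force: [-0.3, -0.4, 0.2]
width: 0.0878
finger_force: 0.0
```

```bash
python3 - <<'E'
from h import *
s=state();print(s["ee_pos"],delta(.4489,.3074,.0012))
meas("wrist",dict(tin=(.449,.307,.04,.060,.07,.064,"c")))
meas("scene",dict(jar=(.526,.0495,.036,.066,.076,.070,"c")))
meas("side",dict(jar=(.526,.0495,.036,.066,.076,.070,"c")))
E
```

```text
[0.4486453  0.30747696 0.10560657] [-0.01 -0.    2.61]
wrist
tin enc 449.5 308.0 r 23.4 mean [449.2 308.1] bb [449.6 308.1] n 2693
scene
jar enc 528.5 53.1 r 32.0 mean [527.5  53.3] bb [528.1  53.8] n 292
side
jar enc 525.0 50.4 r 33.7 mean [525.3  50.4] bb [525.4  50. ] n 317
```

{"api": "send_rows", "payload": {"motion": [[0,0,0.6,0],[0,0,0.8,0],[0,0,0.7,0],[0,0,0.4,0],[0,0,0.1,0],[0,0,0,0],[0,0,0,0]]}}

```text
t: 62.08
ee_pos: [0.4493, 0.3078, 0.0026]
tool_rot: [[-1.0, -0.03, 0.002], [-0.03, 1.0, 0.001], [-0.002, 0.001, -1.0]]
ft_force: [0.4, 0.6, -1.0]
width: 0.0882
finger_force: 0.0
```

{"api": "send_rows", "payload": {"motion": [[0,0,0,0],[0,0,0,0],[0,0,0,0],[0,0,0,0],[0,0,0,0],[0,0,0,0]], "gripper": 0}}

```text
t: 62.82
ee_pos: [0.4487, 0.3075, 0.0017]
tool_rot: [[-1.0, -0.03, -0.0], [-0.03, 1.0, -0.0], [0.0, -0.0, -1.0]]
ft_force: [-0.8, -0.5, 0.5]
width: 0.0471
finger_force: 25.0
```

{"api": "send_rows", "payload": {"motion": [[0,0,-0.2,0],[0,0,-0.4,0],[0,0,-0.6,0],[0,0,-0.6,0],[0,0,-0.4,0],[0,0,-0.3,0],[0,0,0,0.03],[0,0,0,0.055]]}}

```text
t: 63.82
ee_pos: [0.4485, 0.3075, 0.1018]
tool_rot: [[-0.971, 0.239, -0.001], [0.239, 0.971, -0.0], [0.0, -0.0, -1.0]]
ft_force: [-1.0, -0.8, -2.4]
width: 0.047
finger_force: 25.0
```

{"api": "send_rows", "payload": {"motion": [[0,0,0,0.055],[0,0,0,0.055],[0,0,0,0.055],[0,0,0,0.055],[0,0,0,0.055],[0,0,0,0.055],[0,0,0,0.055],[0,0,0,0.03]]}}

```text
t: 64.82
ee_pos: [0.4485, 0.3075, 0.1016]
tool_rot: [[-0.026, 1.0, -0.001], [1.0, 0.026, -0.0], [-0.0, -0.001, -1.0]]
ft_force: [0.3, -0.4, -2.0]
width: 0.0469
finger_force: 25.0
```

{"api": "send_rows", "payload": {"motion": [[-0.4,0.1,0,0],[-0.8,0.2,0,0],[-1,0.2,0,0],[-1,0.2,0,0],[-1,0.2,0,0],[-1,0.2,0,0],[-1,0.2,0,0],[-1,0.2,0,0]]}}

```text
t: 65.82
ee_pos: [0.5173, 0.0192, 0.1018]
tool_rot: [[-0.032, 0.999, -0.0], [0.999, 0.032, -0.0], [-0.0, -0.0, -1.0]]
ft_force: [0.1, 0.0, -3.4]
width: 0.0467
finger_force: 25.0
```

{"api": "send_rows", "payload": {"motion": [[-0.7,0.2,0,0],[-0.37,0.1,0,0],[0,0,0,0],[0,0,0,0],[0,0,0,0],[0,0,0,0]]}}

```text
t: 66.58
ee_pos: [0.5306, -0.0203, 0.1018]
tool_rot: [[-0.031, 1.0, 0.0], [1.0, 0.031, 0.0], [0.0, 0.0, -1.0]]
ft_force: [-0.0, 0.3, -2.2]
width: 0.0468
finger_force: 25.0
```

```bash
python3 - <<'E'
from h import *
s=state();print(s["ee_pos"],s["tool_rot"][:,0],delta(.5307,-.0211,.0055))
E
```

```text
[ 0.5306496  -0.020327    0.10178365] [-3.14149895e-02  9.99506427e-01  1.89957405e-05] [-0.02  0.    2.41]
```

{"api": "send_rows", "payload": {"motion": [[0,0,0.5,0],[0,0,0.7,0],[0,0,0.6,0],[0,0,0.3,0],[0,0,0.15,0],[0,0,0.05,0],[0,0,0,0],[0,0,0,0]]}}

```text
t: 67.58
ee_pos: [0.531, -0.021, 0.0102]
tool_rot: [[-0.03, 1.0, 0.001], [1.0, 0.03, -0.0], [-0.0, 0.001, -1.0]]
ft_force: [0.1, 0.2, -2.3]
width: 0.0469
finger_force: 25.0
```

```bash
python3 - <<'E'
from h import *
print(delta(.5307,-.0211,.0057))
E
```

```text
[-0.   -0.01  0.11]
```

{"api": "send_rows", "payload": {"motion": [[0,0,0.05,0],[0,0,0.03,0],[0,0,0.02,0],[0,0,0,0]]}}

```text
t: 68.08
ee_pos: [0.5307, -0.0209, 0.0058]
tool_rot: [[-0.03, 1.0, -0.0], [1.0, 0.03, 0.0], [0.0, -0.0, -1.0]]
ft_force: [-0.3, 0.1, -1.8]
width: 0.0467
finger_force: 25.0
```

{"api": "send_rows", "payload": {"motion": [[0,0,0.015,0],[0,0,0,0]]}}

```text
t: 68.32
ee_pos: [0.5308, -0.0209, 0.0057]
tool_rot: [[-0.03, 1.0, 0.0], [1.0, 0.03, -0.0], [-0.0, 0.0, -1.0]]
ft_force: [-2.9, 0.9, 6.4]
width: 0.0468
finger_force: 25.0
```

{"api": "send_rows", "payload": {"motion": [[0,0,0,0],[0,0,0,0],[0,0,0,0],[0,0,0,0],[0,0,-0.3,0],[0,0,-0.8,0],[0,0,-0.8,0],[0,0,-0.6,0]], "gripper": 1}}

```text
t: 69.32
ee_pos: [0.5311, -0.021, 0.1074]
tool_rot: [[-0.03, 1.0, 0.002], [1.0, 0.03, -0.001], [-0.001, 0.002, -1.0]]
ft_force: [-0.4, 0.4, 1.0]
width: 0.0883
finger_force: 0.0
```

{"api": "send_rows", "payload": {"motion": [[0.4,-0.2,0,0],[0.8,-0.4,0,0],[0.9,-0.45,0,0],[1,-0.45,0,0],[1,-0.45,0,0],[1,-0.45,0,0],[1,-0.45,0,0],[1,-0.45,0,0]]}}

```text
t: 70.32
ee_pos: [0.3879, 0.2604, 0.1043]
tool_rot: [[-0.031, 1.0, -0.002], [1.0, 0.031, -0.0], [-0.0, -0.002, -1.0]]
ft_force: [-0.4, 0.7, -0.7]
width: 0.0883
finger_force: 0.0
```

{"api": "send_rows", "payload": {"motion": [[0.8,-0.4,0,0],[0.31,-0.11,0,0],[0,0,0,-0.055],[0,0,0,-0.055],[0,0,0,-0.055],[0,0,0,-0.055],[0,0,0,-0.055],[0,0,0,-0.055]]}}

```text
t: 71.32
ee_pos: [0.3682, 0.3022, 0.1046]
tool_rot: [[-0.878, 0.478, -0.001], [0.478, 0.878, -0.001], [0.001, -0.001, -1.0]]
ft_force: [-0.3, -0.2, -0.1]
width: 0.0881
finger_force: 0.0
```

{"api": "send_rows", "payload": {"motion": [[0,0,0,-0.055],[0,0,0,-0.055],[0,0,0,-0.055],[0,0,0,-0.005],[0,0,0,0],[0,0,0,0]]}}

```text
t: 72.08
ee_pos: [0.3684, 0.3026, 0.105]
tool_rot: [[-1.0, -0.028, -0.0], [-0.028, 1.0, -0.0], [0.0, -0.0, -1.0]]
ft_force: [0.0, -0.6, 0.0]
width: 0.0885
finger_force: 0.0
```

```bash
python3 - <<'E'
from h import *
s=state();print(s["ee_pos"],delta(.3686,.3025,-.0117))
meas("wrist",dict(bottle=(.368,.302,.03,.075,.086,.08,"c")))
meas("scene",dict(tin=(.527,-.0205,.033,.064,.074,.068,"c")))
E
```

```text
[0.36836717 0.30261621 0.10501864] [-0.01 -0.    2.92]
wrist
bottle enc 369.2 303.2 r 12.2 mean [369.2 303.3] bb [369.2 303.2] n 839
scene
tin enc 532.2 -15.2 r 23.0 mean [532.9 -15.2] bb [532.  -14.3] n 143
```

{"api": "send_rows", "payload": {"motion": [[0,0,0.6,0],[0,0,0.8,0],[0,0,0.8,0],[0,0,0.5,0],[0,0,0.2,0],[0,0,0,0],[0,0,0,0]]}}

```text
t: 73.05
ee_pos: [0.3689, 0.303, -0.0101]
tool_rot: [[-1.0, -0.03, 0.001], [-0.03, 1.0, 0.001], [-0.001, 0.001, -1.0]]
ft_force: [-0.5, 0.3, -0.6]
width: 0.0878
finger_force: 0.0
```

{"api": "send_rows", "payload": {"motion": [[0,0,0,0],[0,0,0,0],[0,0,0,0],[0,0,0,0],[0,0,0,0],[0,0,0,0]], "gripper": 0, "squeeze": 20}}

```text
t: 73.8
ee_pos: [0.3684, 0.3027, -0.0109]
tool_rot: [[-1.0, -0.03, -0.0], [-0.03, 1.0, -0.0], [0.0, -0.0, -1.0]]
ft_force: [-0.2, 0.1, 0.2]
width: 0.0414
finger_force: 20.0
```

{"api": "send_rows", "payload": {"motion": [[0,0,-0.2,0],[0,0,-0.4,0],[0,0,-0.7,0],[0,0,-0.7,0],[0,0,-0.5,0],[0,0,-0.3,0],[0,0,0,0.03],[0,0,0,0.055]]}}

```text
t: 74.8
ee_pos: [0.3682, 0.3026, 0.1011]
tool_rot: [[-0.971, 0.239, -0.001], [0.239, 0.971, -0.0], [0.0, -0.0, -1.0]]
ft_force: [0.2, 0.0, -1.6]
width: 0.0415
finger_force: 20.0
```

{"api": "send_rows", "payload": {"motion": [[0,0,0,0.055],[0,0,0,0.055],[0,0,0,0.055],[0,0,0,0.055],[0,0,0,0.055],[0,0,0,0.055],[0,0,0,0.055],[0,0,0,0.03]]}}

```text
t: 75.8
ee_pos: [0.3682, 0.3026, 0.1009]
tool_rot: [[-0.026, 1.0, -0.001], [1.0, 0.026, -0.0], [-0.0, -0.001, -1.0]]
ft_force: [0.5, 0.6, -1.0]
width: 0.0415
finger_force: 20.0
```

{"api": "send_rows", "payload": {"motion": [[-0.4,0.1,0,0],[-0.8,0.3,0,0],[-1,0.4,0,0],[-1,0.4,0,0],[-1,0.4,0,0],[-1,0.4,0,0],[-1,0.4,0,0],[-1,0.4,0,0]]}}

```text
t: 76.8
ee_pos: [0.4891, 0.0159, 0.1011]
tool_rot: [[-0.032, 0.999, -0.0], [0.999, 0.032, -0.0], [-0.0, -0.0, -1.0]]
ft_force: [0.2, 1.3, -1.2]
width: 0.0417
finger_force: 20.0
```

{"api": "send_rows", "payload": {"motion": [[-1,0.4,0,0],[-1,0.4,0,0],[-0.6,0.17,0,0],[-0.23,0,0,0],[0,0,0,0],[0,0,0,0],[0,0,0,0],[0,0,0,0]]}}

```text
t: 77.8
ee_pos: [0.5313, -0.0932, 0.1012]
tool_rot: [[-0.031, 1.0, 0.0], [1.0, 0.031, 0.0], [0.0, 0.0, -1.0]]
ft_force: [0.2, 1.0, -1.3]
width: 0.0414
finger_force: 20.0
```

```bash
python3 - <<'E'
from h import *
s=state();print(s["ee_pos"],s["tool_rot"][:,0],delta(.5314,-.094,-.0079))
E
```

```text
[ 0.53129871 -0.09324658  0.10119452] [-3.12661025e-02  9.99511096e-01  7.46793598e-06] [-0.02  0.    2.73]
```

{"api": "send_rows", "payload": {"motion": [[0,0,0.5,0],[0,0,0.7,0],[0,0,0.7,0],[0,0,0.45,0],[0,0,0.15,0],[0,0,0.1,0],[0,0,0,0],[0,0,0,0]]}}

```text
t: 78.8
ee_pos: [0.5317, -0.0938, -0.0023]
tool_rot: [[-0.03, 1.0, 0.001], [1.0, 0.03, -0.0], [-0.0, 0.001, -1.0]]
ft_force: [-0.4, 0.1, -2.2]
width: 0.0415
finger_force: 20.0
```

```bash
python3 - <<'E'
from h import *
print(delta(.5314,-.094,-.0069))
E
```

```text
[-0.   -0.01  0.11]
```

{"api": "send_rows", "payload": {"motion": [[0,0,0.05,0],[0,0,0.03,0],[0,0,0.02,0],[0,0,0,0]]}}

```text
t: 79.3
ee_pos: [0.5314, -0.0937, -0.0068]
tool_rot: [[-0.03, 1.0, 0.0], [1.0, 0.03, 0.0], [0.0, 0.0, -1.0]]
ft_force: [-0.9, 0.1, -0.7]
width: 0.0412
finger_force: 20.0
```

{"api": "send_rows", "payload": {"motion": [[0,0,0.015,0],[0,0,0,0]]}}

```text
t: 79.55
ee_pos: [0.5314, -0.0938, -0.0069]
tool_rot: [[-0.03, 1.0, 0.0], [1.0, 0.03, -0.0], [-0.0, 0.0, -1.0]]
ft_force: [-2.6, 0.7, 5.6]
width: 0.0412
finger_force: 20.0
```

{"api": "send_rows", "payload": {"motion": [[0,0,0,0],[0,0,0,0],[0,0,0,0],[0,0,0,0],[0,0,-0.3,0],[0,0,-0.8,0],[0,0,-1,0],[0,0,-1,0]], "gripper": 1}}

```text
t: 80.55
ee_pos: [0.5313, -0.0937, 0.1187]
tool_rot: [[-0.03, 1.0, 0.001], [1.0, 0.03, -0.0], [-0.0, 0.001, -1.0]]
ft_force: [0.6, -0.0, 0.3]
width: 0.0881
finger_force: 0.0
```

{"api": "send_rows", "payload": {"motion": [[0.3,-0.4,-1,0],[0.3,-0.4,-1,0],[0.3,-0.4,-1,0],[0.3,-0.4,-1,0],[0.3,-0.4,-1,0],[0,-0.4,-1,0],[0,0,-0.8,0],[0,0,0,0]]}}

```text
t: 81.55
ee_pos: [0.4336, -0.0367, 0.3909]
tool_rot: [[-0.03, 1.0, 0.005], [1.0, 0.03, -0.002], [-0.002, 0.005, -1.0]]
ft_force: [0.1, 0.0, -0.6]
width: 0.0883
finger_force: 0.0
```

```bash
python3 - <<'E'
from h import *
S=dict(bottle=(.53,-.093,.03,.078,.09,.084,"c"),tin=(.527,-.0205,.033,.064,.074,.068,"c"),jar=(.526,.0495,.036,.066,.076,.070,"c"),turq=(.413,.105,.05,.054,.07,.06,"c"),
 pad=(.475,-.294,.09,.010,.020,.015,"c"),block=(.475,-.294,.09,.030,.045,.037,"r"),grav=(.405,-.046,.08,.006,.04,.012,"r"))
for n in ("wrist","scene"): meas(n,S)
im=get_image("wrist");cv2.imwrite("pics/w8.png",im["pixels"][:,:,::-1])
im=get_image("scene");cv2.imwrite("pics/s8.png",im["pixels"][:,:,::-1])
E
```

```text
wrist
bottle enc 533.0 -92.8 r 12.1 mean [532.4 -92.7] bb [532.3 -92.5] n 160
tin enc 531.9 -20.7 r 23.5 mean [532.  -20.9] bb [531.6 -20.8] n 626
jar enc 527.9 48.7 r 31.1 mean [527.9  49. ] bb [527.7  49.1] n 1246
turq enc 415.6 101.3 r 23.6 mean [415.7 101.4] bb [415.4 101.2] n 806
pad enc 475.1 -294.0 r 71.6 mean [ 473.6 -288.3] bb [ 475.4 -285. ] n 2150
block [ 476.2 -277.8   37.6  106.5    2.1] n 790
grav [406.2 -57.3  29.3  79.   23.6] n 316
scene
bottle enc 533.0 -87.5 r 15.1 mean [532.3 -87.4] bb [533.  -87.5] n 45
tin enc 532.5 -13.9 r 23.6 mean [532.1 -14.5] bb [532.3 -13.6] n 143
jar enc 528.7 53.2 r 32.3 mean [527.2  53.9] bb [527.3  54. ] n 299
turq enc 418.5 108.8 r 25.1 mean [417.4 108.5] bb [417.4 108.3] n 166
pad enc 474.0 -286.4 r 74.3 mean [ 486.6 -281.6] bb [ 473.9 -285.4] n 546
block [ 476.9 -285.6   45.7  139.     2.2] n 303
grav [412.6 -73.4  64.9  36.5  76.6] n 115
```

View pics/w8.png

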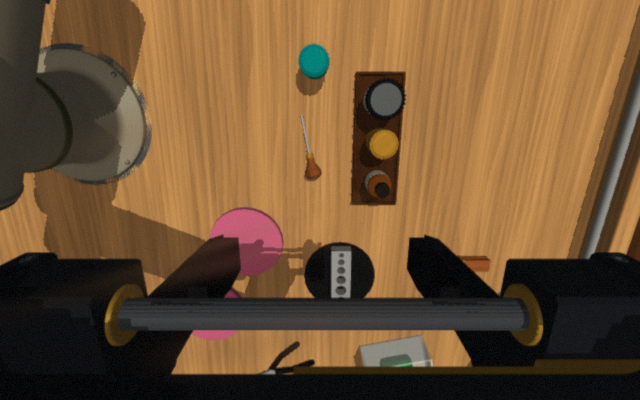

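View pics/s8.png

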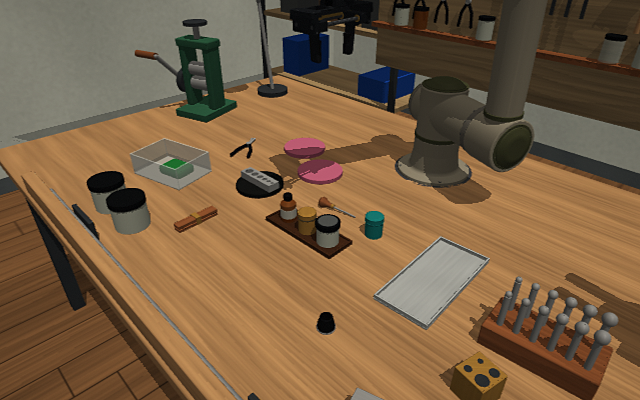

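The pots are back upright on the stand: jar (384,99), tin (383,145) and bottle (378,184), each within about 1.5 mm of its start. The block lies flat on the middle of the pad and the bystanders have not moved, so I'm handing in.

```bash
python3 -c "
from workcell import close_job
print(close_job())"
```

```text
the job is handed in; nothing more can be done
None
```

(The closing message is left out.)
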